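Tool pot back on its spot, chisel and file stood in it

ROBOT

A 6-joint arm with a two-finger parallel gripper is mounted at the origin on the work surface. World frame = base frame: x ahead of the robot, y to its left, z up, the work surface at z = 0. Lengths are in mm, angles in degrees, forces in N, time in s.
With the tool pointing down it reaches from about 350 to 850 mm from the base axis. Payload 8.1 kg.
Tool frame: the origin (TCP) lies midway between the tips of the shut fingers; the grasp point (between the pads) lies grip_depth behind it (grip_depth is the distance from the TCP to the grasp point, in mm); z points along the fingers, y is the line along which they close (so a half turn about z gives the same grasp; the last joint's range is limited). The gripper opens to 85 mm and grips with 20 to 120 N. Pads are 22 mm wide; open, the fingers measure 114 mm over their backs; the gripper's body (76 mm by 85 mm) begins 54 mm behind the grasp point. The pads swing forward as they close: fully open they stand 13 mm farther back than shut.
Start: joints at [-72.559, 7.471, 85.268, -0, 87.261, -4.893], TCP at [228.022, -554.988, 231.292] pointing down, gripper open.
Joint ranges: [-169.43, 169.43], [-51.17, 129.36], [1.28, 143.12], [-76.62, 256.62], [0, 156.53], [-152.29, 152.29]. Speed limits (degrees/s): [136.94, 136.94, 159.86, 180, 180, 180].

INTERFACE

Orientations are given as [roll, pitch, yaw] about the fixed x, y, z axes, in that order (R = Rz(yaw) Ry(pitch) Rx(roll)).
In Python, from bench import sense, snapshot, hand_in, grip_depth gives the robot as it stands. The module is installed in compiled form; this text tells all that it offers.
- The arm moves only by the tool apply_moves, never from a script. Its argument "series" is text: rows parted by semicolons, each of 5 numbers parted by spaces: the shift along the tool's x, y, z each as a share of 0.3 m, from -1 to 1, then the turn about the tool's z as a share of 2 rad, from -1 to 1, then the gripper's target within -1 to 1 (shut at 1, half-way at 0, fully open at -1). In form: tx ty tz twist gripper; .... A call has 1 to 5 rows; each row shifts and turns the commanded pose from where the row before left it, along the tool's axes as they then stand; what a row does not reach is not made up. A row lasts 1/12 s, in which the tool goes at most 41.7 mm and 7.16 degrees, less where a joint would pass 70% of its speed; a pose out of reach is approached as far as the arm can. A call with a number of a shift or a turn outside -1 to 1 is refused whole. A call with a gripper value outside its range is refused whole. The fingers move at their own pace and stop on an object; "squeeze" is the grip in N (left out, the last holds). Time passes only in rows, so rows that do not move let the fingers close. It gives the time, the measured TCP pose, the force, the opening and the grip force at its end, in the units of the state.
- sense(): the state, without advancing time (a new reading comes with each control period).
- snapshot(name): name is "scene" or "top" or "wrist"; returns a dict with "frame" (384x512x3 uint8, blue, green, red), "depth" (384x512 float32, mm along the optical axis (not along the pixel's ray), 0 where there is no reading), "intrinsics" (3x3 intrinsics, pixels), "extrinsics" (4x4, takes a point from camera to world coordinates); the wrist camera has in their place "tool_from_camera" (4x4, takes a point from camera to tool coordinates, whose origin is the TCP and whose axes are the flange's). Camera axes: x right, y down, z forward; pixel columns grow to the right and rows downward; lengths in mm; the calibration is good to about 2 mm. A picture is of the moment at which its call begins: read the wrist's pose just before it.
- hand_in(): hands the job in; it is judged then, once.
The state is a dict: "time": time; "joint_pos": joint angles; "qd": joint speeds; "joint_efforts": joint torques, N m; "tool_pos": TCP position; "tcp_rot": TCP orientation; "ft_force": force on the tool from outside, world axes, zero at the start; "wrist_torque": the same for the moment, N m; "finger_gap": finger opening in mm; "grip_force": force on a finger pad.
Only numpy, scipy, OpenCV 4.12 (cv2) and the standard library are available. Lean on these libraries where they do the work, as an engineer would, in place of code of your own. Each camera call takes 0.05 s, during which the arm holds its last target. There are 200 camera calls.

TASK

Tidy the bench for packing: slide the blue tool pot along the bench, without lifting or tipping it, until its foot stands wholly on the yellow disc, going round the jar that is in the way, and stand the chisel and the file upright in the pot, blade down and handle up. Leave the jar and the other things on the bench where they are.

Things in the scene. Friction and masses are not known exactly. Their poses are not given: they have to be found in the camera images.
- pot: blue open steel tool pot on a heavy round dark foot with slick glides underneath, 0.7 kg. Foot: diameter 120 mm, 12 mm high. Cup: outer diameter 72 mm, wall 4 mm (inside diameter 64 mm), rim 115 mm above the bench, inside floor 12 mm above the bench. Origin: centre of its underside, z up along the cup's axis. To be slid, not lifted
- mark: flat yellow disc painted on the bench, diameter 170 mm, no height to speak of: the pot's place. Origin: its centre
- chisel: wood chisel, 205 mm long, 120 g, straight along its x axis, which runs from tip to butt. Origin: on the axis near the balance point, 130 mm from the tip. Red handle from x = -25 to 75 mm, 20 mm wide (y), 18 thick (z); bright steel blade 14 wide, 5 thick from x = -130 to -25. Starts lying on its handle, origin 9 mm above the bench, its blade pointing away from the robot to within 40 degrees
- chisel_tip (a point): the cutting end of the chisel's blade, at x = -130 mm on its axis
- file: file, 205 mm long, 120 g, straight along its x axis, which runs from tip to butt. Origin: on the axis near the balance point, 130 mm from the tip. Yellow handle from x = -25 to 75 mm, 20 mm wide (y), 18 thick (z); dark steel blade 11 wide, 6 thick from x = -130 to -25. Starts lying on its handle, origin 9 mm above the bench, its blade pointing towards the robot to within 40 degrees
- file_tip (a point): the end of the file's blade, at x = -130 mm on its axis
- jar: amber glass jar with a black lid, diameter 52 mm, height 90 mm; it stands between the pot and the yellow disc, in the way of a straight slide. Origin: centre of its underside, z up
- tape_roll: roll of tan packing tape lying flat, outer diameter 90 mm, height 25 mm. Origin: centre of its underside
- tape_measure: yellow and black tape measure, 62 x 34 x 60 mm high. Origin: centre of its underside
- offcut: flat wood offcut, 45 x 70 x 22 mm high. Origin: centre of its underside
- plane_block: dark wood and cork sanding block, 60 x 40 x 26 mm high. Origin: centre of its underside
- glue: white glue bottle with an orange cap, diameter 56 mm, height 130 mm. Origin: centre of its underside
Not all that is in view belongs to the job. There is more than one size of the pot; the one meant has the size given above.

How it is judged (in metres and radians):
At the end, for the whole second after the job is handed in: The pot stands flat and at rest on the bench with its centre within 27 mm of the disc's centre; the chisel and the file both stand in it, tip within 18 mm of the pot's inside floor and inside its wall, handle up, leaning no more than 0.70 rad (40 degrees), at rest (horizontal distance between pot and mark below 0.027 m and angle between pot's own z axis and vertical below 0.05 rad and height (world z) of pot below 0.006 m and linear speed of pot below 0.02 m/s and horizontal distance between each of chisel_tip, file_tip and pot below 0.034 m and z of chisel_tip in the frame of pot between 0 and 0.03 m and angle between each of chisel, file's own x axis and vertical below 0.7 rad and linear speed of each of chisel, file below 0.03 m/s and z of file_tip in the frame of pot between 0 and 0.03 m); the robot touches nothing.
It fails at once if the pot is lifted more than 15 mm off the bench (height (world z) of pot above 0.015 m).
It fails at once if the pot is tipped by more than 0.3 rad (17 degrees) (angle between pot's own z axis and vertical above 0.3 rad).
It fails at once if the jar, tape roll, tape measure, offcut, sanding block or glue bottle is moved by more than 30 mm or the jar or glue bottle is knocked over (distance of any of jar, tape_roll, tape_measure, offcut, plane_block, glue from where it was at the start of the episode above 0.03 m or angle between any of jar, glue's own z axis and vertical above 0.5 rad).
It also fails if it takes over 72 s, if anything falls off the work surface, if the arm or the gripper's body presses on something with over 40 N, if the wrist force passes 120 N, or if a joint passes its speed limit or range.

## Working session

There is one attempt and no reset: what is moved stays moved. The work goes in short steps, Python scripts to look and compute and a tool call to move; the robot and the scene stay as the last step left them, time stands still between calls to the robot, and variables do not carry over. Pictures are saved under pics/ and viewed, at most 13 in all, crops included, and the job is handed in when it is done.

Besides the shell and the picture viewer there is one more tool, called after "Emit:" by a JSON object that holds its "op" and its "data", one argument or row to a line. apply_moves: Moves the arm, as the interface text tells. Its arguments: {"type":"object","properties":{"series":{"type":"string"},"squeeze":{"type":"number"}},"required":["series"]}

```bash
mkdir -p pics
python3 - <<'E'
from bench import *
import cv2,numpy as np
print(grip_depth, sense())
for n in ("top","scene"):
    s=snapshot(n); cv2.imwrite(f"pics/{n}0.png",s["frame"]); np.savez(f"{n}0.npz",**s)
    print(n,s["intrinsics"].round(1).tolist(),s["extrinsics"].round(3).tolist())
s=snapshot("wrist");print(s["tool_from_camera"].round(3).tolist(),s["intrinsics"].round(1).tolist())
E
```

```text
18.700000000000003 {'time': 0.0, 'joint_pos': array([-7.25605695e+01,  7.51381449e+00,  8.53293686e+01, -8.52523456e-04,
        8.72614759e+01, -4.89340926e+00]), 'qd': array([0.02437456, 0.04932082, 0.07284228, 0.05765388, 0.06046243,
       0.03168741]), 'joint_efforts': array([ 4.87098041e-04, -5.69393063e+01, -5.00557065e+01, -2.46501622e-04,
        1.46213325e-02,  1.95247543e-05]), 'tool_pos': array([ 227.83937203, -554.46589407,  230.25706019]), 'tcp_rot': array([-1.79895650e+02, -8.07928048e-03,  2.23328739e+01]), 'ft_force': array([0.79889696, 0.22792541, 0.36464692]), 'wrist_torque': array([-0.06211807,  0.0151307 ,  0.01263825]), 'grip_force': 0.0, 'finger_gap': 85.29625983656335}
top [[400.2, 0.0, 264.5], [0.0, 400.2, 190.8], [0.0, 0.0, 1.0]] [[-0.011, -0.987, 0.159, 374.405], [-1.0, 0.012, 0.005, -0.337], [-0.007, -0.159, -0.987, 1225.201], [0.0, 0.0, 0.0, 1.0]]
scene [[376.9, 0.0, 257.6], [0.0, 376.9, 187.8], [0.0, 0.0, 1.0]] [[0.332, 0.672, -0.662, 1391.983], [0.943, -0.228, 0.241, -299.45], [0.011, -0.705, -0.709, 904.795], [0.0, 0.0, 0.0, 1.0]]
[[0.001, -0.962, -0.273, 68.794], [1.0, 0.002, -0.002, 0.5], [0.002, -0.273, 0.962, -142.461], [0.0, 0.0, 0.0, 1.0]] [[271.7, 0.0, 253.8], [0.0, 271.7, 196.0], [0.0, 0.0, 1.0]]
```

View pics/top0.png

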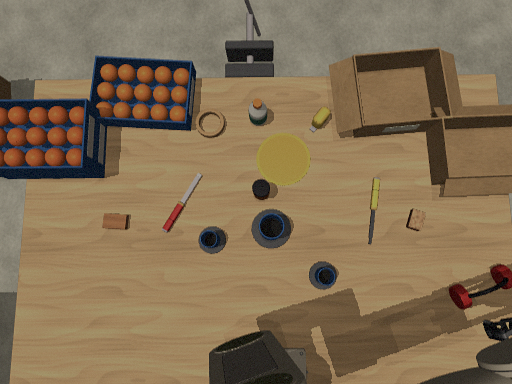

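View pics/scene0.png

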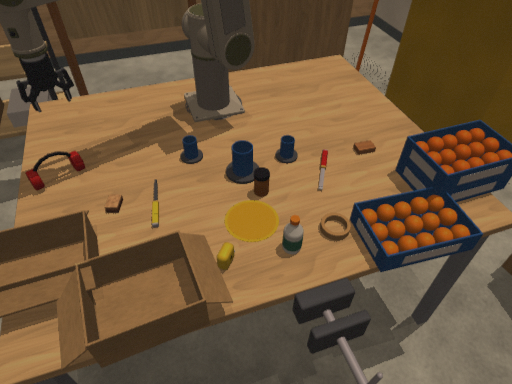

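The top view shows the large pot at (271,228), the jar at (261,189) and the yellow disc at (284,159). The chisel runs from butt (165,228) to tip (201,174), and the file from butt (375,180) to tip (371,243). Two smaller pots are at (211,239) and (322,275).

```bash
cat > h.py <<'E'
import numpy as np,cv2
def cast(K,E,uv,z):
    uv=np.atleast_2d(np.asarray(uv,float)); d=np.c_[(uv-K[:2,2])/K[[0,1],[0,1]],np.ones(len(uv))]@E[:3,:3].T
    return E[:3,3]+d*((z-E[2,3])/d[:,2])[:,None]
def cloud(s,E=None):
    E=s["extrinsics"] if E is None else E
    K=s["intrinsics"];v,u=np.mgrid[:384,:512];D=s["depth"]
    P=np.stack([(u-K[0,2])/K[0,0]*D,(v-K[1,2])/K[1,1]*D,D],-1)@E[:3,:3].T+E[:3,3]
    P[D==0]=np.nan
    return P
def fitc(p):
    A=np.c_[2*p[:,:2],np.ones(len(p))];x=np.linalg.lstsq(A,(p[:,:2]**2).sum(1),rcond=None)[0]
    return x[0],x[1],np.sqrt(x[2]+x[0]**2+x[1]**2)
E
python3 - <<'E'
from h import *
s=dict(np.load("top0.npz"));K,E=s["intrinsics"],s["extrinsics"]
P=cloud(s);hsv=cv2.cvtColor(s["frame"],cv2.COLOR_BGR2HSV)
def win(u0,u1,v0,v1):
    m=np.zeros((384,512),bool);m[v0:v1,u0:u1]=1;return m
H,S,V=[hsv[...,i].astype(int) for i in range(3)]
m=win(245,300,200,255)
r=P[m&(P[...,2]>105)&(P[...,2]<125)];print("rim",len(r),fitc(r),np.median(r[:,2]))
f=P[m&(P[...,2]>5)&(P[...,2]<20)]
h=cv2.convexHull(f[:,:2].astype(np.float32));print("foot mec",cv2.minEnclosingCircle(h))
for nm,w,z0,z1 in (("jar",win(245,276,172,203),80,100),("glue",win(240,275,90,130),60,140),("roll",win(190,232,105,142),15,35),("measure",win(305,338,100,140),10,80),("potL",win(195,228,222,256),5,130),("potR",win(305,340,258,292),5,130)):
    q=P[w&(P[...,2]>z0)&(P[...,2]<z1)];print(nm,cv2.minEnclosingCircle(cv2.convexHull(q[:,:2].astype(np.float32))),q[:,2].max())
y=win(250,320,125,195)&(H>20)&(H<32)&(S>170)
c=max(cv2.findContours(y.astype(np.uint8),0,1)[0],key=cv2.contourArea)
p=cast(K,E,c.reshape(-1,2),0);print("mark",cv2.minEnclosingCircle(p[:,:2].astype(np.float32)),fitc(p))
for nm,w,hm in (("chisel",win(155,210,165,240),((H<8)|(H>172))&(S>150)),("file",win(360,390,170,250),(H>20)&(H<35)&(S>150))):
    m=w&hm; vu=np.argwhere(m);p=cast(K,E,vu[:,::-1],16)[:,:2]
    c=p.mean(0);d=np.linalg.svd(p-c)[2][0];t=(p-c)@d
    print(nm,len(p),"handle centre",c,"dir",np.degrees(np.arctan2(d[1],d[0])),"ext",t.min(),t.max(),"z",np.nanmedian(P[m][:,2]))
    b=w&~hm&(P[...,2]>4)&(P[...,2]<30);q=P[b][:,:2];print(" blade pts",len(q),q.mean(0))
E
```

```text
rim 117 (np.float64(455.92024632945834), np.float64(-11.727691807778683), np.float64(33.69601283266489)) 114.70571437731178
foot mec ((461.3868103027344, -17.685548782348633), 107.6941909790039)
jar ((568.0608520507812, 16.818557739257812), 25.52763557434082) 95.50895536543248
glue ((807.4641723632812, 24.515087127685547), 27.741329193115234) 136.8813421849352
roll ((800.4381713867188, 188.73609924316406), 61.67848205566406) 34.546652616731535
measure ((786.3731689453125, -196.87437438964844), 53.90901565551758) 76.01460632007684
potL ((422.50762939453125, 170.5957794189453), 63.106956481933594) 86.1916706205111
potR ((319.02154541015625, -168.69082641601562), 60.30590057373047) 85.50167388015097
mark ((778.5430908203125, -160.00341796875), 10.034985542297363) (np.float64(779.180383997965), np.float64(-160.16815495597257), np.float64(6.2262809986509335))
chisel 192 handle centre [492.74694687 285.80025998] dir 149.46277288353414 ext -43.46892158730742 42.674319228539545 z 18.106658182572914
 blade pts 683 [541.71147851 250.71696348]
file 61 handle centre [ 558.89354195 -327.65444805] dir 170.2290935289548 ext -42.17688091378069 42.18538651992363 z 15.505915430986306
 blade pts 391 [ 512.50942456 -324.64556931]
```

Run:
```python
from h import *
s=dict(np.load("top0.npz"));K,E=s["intrinsics"],s["extrinsics"]
hsv=cv2.cvtColor(s["frame"],cv2.COLOR_BGR2HSV);print(hsv[165,284],hsv[190,376],hsv[210,265],hsv[188,184],hsv[220,373])
m=np.zeros((384,512),np.uint8);h=hsv.astype(int)
m[(abs(h[...,0]-h[165,284,0])<5)&(h[...,1]>h[165,284,1]-45)]=1;m[:,:250]=0;m[:,318:]=0;m[:130]=0;m[190:]=0
m=cv2.morphologyEx(m,cv2.MORPH_OPEN,np.ones((5,5)))
c=max(cv2.findContours(m,0,1)[0],key=cv2.contourArea);p=cast(K,E,c.reshape(-1,2),0)
print(cv2.contourArea(c),cv2.minEnclosingCircle(p[:,:2].astype(np.float32)),fitc(p))
```

```text
[ 22 150 160] [ 28 142 154] [10 36 84] [ 18 105 161] [120   9  59]
2223.5 ((674.22412109375, -52.26413345336914), 86.75154876708984) (np.float64(674.9102852634676), np.float64(-52.97649054712747), np.float64(84.62424187928333))
```

Emit:
{"op": "apply_moves", "data": {
  "series": "0 0 0 0.0487 -1;0 0 0 0.0487 -1;0 0 0 0.0487 -1;0 0 0 0.0487 -1;0.0507 -0.1207 0 0 -1"
}}

```text
time: 0.57
tool_pos: [240.7, -521.7, 229.3]
tcp_rot: [-180.0, 0.1, -0.6]
ft_force: [1.8, 0.6, 0.9]
finger_gap: 85.4
grip_force: 0.0
```

Emit:
{"op": "apply_moves", "data": {
  "series": "0.0507 -0.1207 0 0 -1;0.0507 -0.1207 0 0 -1;0.0507 -0.1207 0 0 -1;0.0507 -0.1207 0 0 -1;0.0507 -0.1207 0 0 -1"
}}

```text
time: 0.98
tool_pos: [319.4, -335.9, 230.9]
tcp_rot: [-180.0, 0.0, -0.0]
ft_force: [0.6, 0.7, 0.7]
finger_gap: 85.1
grip_force: 0.0
```

Emit:
{"op": "apply_moves", "data": {
  "series": "0.0507 -0.1207 0 0 -1;0.0507 -0.1207 0 0 -1;0.0507 -0.1207 0 0 -1;0.0507 -0.1207 0 0 -1;0.0507 -0.1207 0 0 -1"
}}

```text
time: 1.4
tool_pos: [395.4, -154.8, 231.3]
tcp_rot: [180.0, -0.0, -0.0]
ft_force: [0.4, 0.2, -0.3]
finger_gap: 85.2
grip_force: 0.0
```

Emit:
{"op": "apply_moves", "data": {
  "series": "0.0507 -0.1207 0 0 -1;0.0507 -0.1207 0 0 -1;0.0507 -0.1207 0 0 -1;0.0503 -0.1203 0 0 -1;0 0 0 0 -1"
}}

```text
time: 1.82
tool_pos: [457.2, -5.9, 231.2]
tcp_rot: [-179.8, -0.0, 0.3]
ft_force: [0.5, -0.5, -0.4]
finger_gap: 85.5
grip_force: 0.0
```

```bash
cat >> h.py <<'E'
from scipy.spatial.transform import Rotation as Rot
def wrist(name=None):
    from bench import sense,snapshot
    st=sense();s=snapshot("wrist")
    T=np.eye(4);T[:3,:3]=Rot.from_euler("xyz",st["tcp_rot"],degrees=True).as_matrix();T[:3,3]=st["tool_pos"]
    s["E"]=T@s["tool_from_camera"]
    if name: cv2.imwrite(f"pics/{name}.png",s["frame"]);np.savez(name,**s)
    return s,st
E
python3 - <<'E'
from h import *
s,st=wrist("w1");print(st["tool_pos"])
P=cloud(s,s["E"]);z=P[...,2]
d=np.hypot(P[...,0]-456,P[...,1]+12)
r=P[(d<50)&(z>108)&(z<122)];print(len(r),fitc(r),np.median(r[:,2]))
h=r[:,:2];print(cv2.minEnclosingCircle(cv2.convexHull(h.astype(np.float32))))
m=(np.hypot(P[...,0]-568,P[...,1]-17)<45)&(z>80)&(z<100);print("jar",cv2.minEnclosingCircle(cv2.convexHull(P[m][:,:2].astype(np.float32))))
E
```

```text
[457.22711451  -5.85549712 231.1740008 ]
1017 (np.float64(456.14599215309056), np.float64(-13.662633377264683), np.float64(33.513884330347196)) 114.69572749549724
((455.6081848144531, -13.731781005859375), 35.84653854370117)
jar ((568.0248413085938, 15.197583198547363), 26.161033630371094)
```

Emit:
{"op": "apply_moves", "data": {
  "series": "0 0.002 0.11 0 -1;0 0 0.11 0 -1;0 0 0.08 0 -1;0 0 0 0 -1;0 0 0 0 -1"
}}

```text
time: 2.28
tool_pos: [454.4, -13.2, 140.2]
tcp_rot: [-180.0, 0.2, -0.0]
ft_force: [-0.1, -0.3, -0.1]
finger_gap: 85.6
grip_force: 0.0
```

Run:
```python
from h import *
s,st=wrist("w2");print(st["tool_pos"],st["joint_pos"].round(1))
P=cloud(s,s["E"]);z=P[...,2]
d=np.hypot(P[...,0]-456,P[...,1]+13)
r=P[(d<50)&(z>110)&(z<120)];print(len(r),fitc(r),cv2.minEnclosingCircle(cv2.convexHull(r[:,:2].astype(np.float32))))
```

```text
[454.43000491 -13.19808245 140.22532829] [ -8.1 -11.8 113.7  -0.   78.3  81.9]
2206 (np.float64(456.3725613525612), np.float64(-14.036924467804965), np.float64(33.48772351223204)) ((455.7909851074219, -14.26406478881836), 36.01588821411133)
```

Emit:
{"op": "apply_moves", "data": {
  "series": "0.004 0.002 0.1 0 -1;0 0 0.1 0 -1;0 0 0.085 0 -1;0 0 0 0 -1;0 0 0 0 -0.6",
  "squeeze": 40
}}

```text
time: 2.75
tool_pos: [457.4, -13.5, 56.9]
tcp_rot: [180.0, 0.0, -0.0]
ft_force: [-0.4, -0.5, 0.2]
finger_gap: 75.8
grip_force: 0.0
```

Emit:
{"op": "apply_moves", "data": {
  "series": "0 0 0 0 0;0 0 0 0 0;0 0 0 0 0;0 0 0 0 0;0 0 0 0 0"
}}

```text
time: 3.17
tool_pos: [458.8, -13.5, 57.9]
tcp_rot: [180.0, -0.2, 0.0]
ft_force: [-2.0, -1.4, 7.0]
finger_gap: 72.0
grip_force: 46.9
```

Emit:
{"op": "apply_moves", "data": {
  "series": "0.0293 0.0507 0 0 0;0.0293 0.0507 0 0 0;0.0293 0.0507 0 0 0;0.0293 0.0507 0 0 0;0.0293 0.0507 0 0 0"
}}

```text
time: 3.58
tool_pos: [502.8, -89.1, 57.9]
tcp_rot: [-180.0, -0.1, 0.0]
ft_force: [-3.6, 6.4, 10.2]
finger_gap: 72.1
grip_force: 47.1
```

Emit:
{"op": "apply_moves", "data": {
  "series": "0.04 0 0 0 0;0.05 0 0 0 0;0.06 0 0 0 0;0.06 0 0 0 0;0.06 0 0 0 0"
}}

```text
time: 4.0
tool_pos: [583.5, -89.5, 57.9]
tcp_rot: [180.0, -0.1, 0.0]
ft_force: [-8.2, 0.4, 12.0]
finger_gap: 72.1
grip_force: 47.3
```

Run:
```python
from h import *
from bench import *
s=snapshot("top");cv2.imwrite("pics/top1.png",s["frame"]);P=cloud(s);z=P[...,2]
print(sense()["tool_pos"])
m=(np.hypot(P[...,0]-568,P[...,1]-17)<60)&(z>75)&(z<105);print(m.sum(),P[m].mean(0))
```

```text
[586.80618736 -89.5425658   58.34074552]
228 [568.12258839  19.12488207  90.2101292 ]
```

View pics/top1.png

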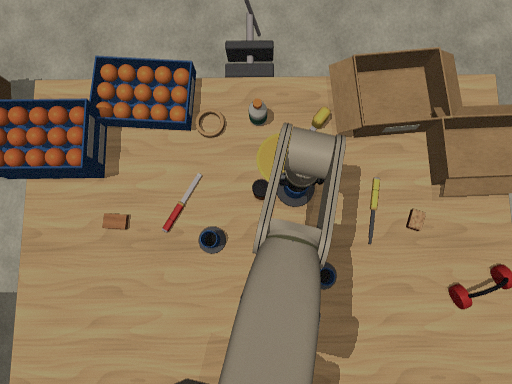

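Emit:
{"op": "apply_moves", "data": {
  "series": "0.0587 -0.0247 0 0 0;0.0587 -0.0247 0 0 0;0.0587 -0.0247 0 0 0;0.0587 -0.0247 0 0 0;0.0587 -0.0247 0 0 0"
}}

```text
time: 4.47
tool_pos: [671.4, -52.4, 58.0]
tcp_rot: [179.9, -0.1, 0.0]
ft_force: [-5.9, -3.5, 10.0]
finger_gap: 72.1
grip_force: 47.2
```

Emit:
{"op": "apply_moves", "data": {
  "series": "0 0 0 0 0;0 0 0 0 0;0 0 0 0 -1;0 0 0 0 -1;0 0 0 0 -1"
}}

```text
time: 4.88
tool_pos: [669.3, -52.3, 55.5]
tcp_rot: [180.0, 0.1, 0.0]
ft_force: [0.0, 0.1, -0.2]
finger_gap: 85.6
grip_force: 0.0
```

Emit:
{"op": "apply_moves", "data": {
  "series": "0 0 0 0 -1;0 0 -0.08 0 -1;0 0 -0.13 0 -1;0 0 -0.13 0 -1;0 0 -0.13 0 -1"
}}

```text
time: 5.3
tool_pos: [669.1, -52.2, 197.5]
tcp_rot: [-180.0, 0.1, -0.0]
ft_force: [0.6, -0.5, 0.2]
finger_gap: 85.3
grip_force: 0.0
```

Run:
```python
from h import *
s,st=wrist("w3");print(st["tool_pos"],st["joint_pos"].round(1))
P=cloud(s,s["E"]);z=P[...,2]
d=np.hypot(P[...,0]-675,P[...,1]+52)
r=P[(d<60)&(z>108)&(z<122)];print(len(r),fitc(r),cv2.minEnclosingCircle(cv2.convexHull(r[:,:2].astype(np.float32))))
h=cv2.cvtColor(s["frame"],cv2.COLOR_BGR2HSV).astype(int)
m=(abs(h[...,0]-22)<5)&(h[...,1]>125)&(d<130)&(z<8)
q=P[m];print("mark",len(q),cv2.minEnclosingCircle(cv2.convexHull(q[:,:2].astype(np.float32))))
```

```text
[669.0746293  -52.21481738 197.54422983] [-8.8 19.4 75.  -0.  85.7 81.2]
1349 (np.float64(671.0736265232803), np.float64(-51.45130730559231), np.float64(33.476897292724296)) ((670.5098266601562, -51.469764709472656), 35.8658561706543)
mark 5834 ((673.8298950195312, -54.88665771484375), 85.80422973632812)
```

View pics/w3.png

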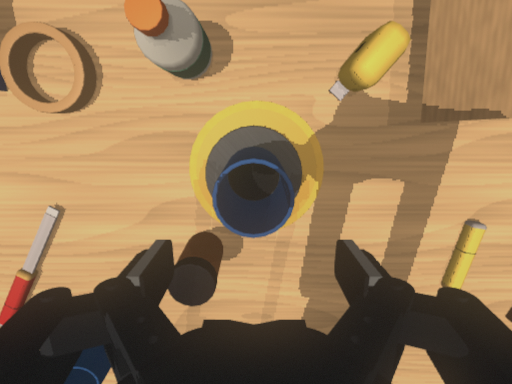

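Emit:
{"op": "apply_moves", "data": {
  "series": "-0.063 -0.1157 0 0 -1;-0.063 -0.1157 0 0 -1;-0.063 -0.1157 0 0 -1;-0.063 -0.1157 0 0 -1;-0.063 -0.1157 0 0 -1"
}}

```text
time: 5.77
tool_pos: [574.2, 122.4, 196.4]
tcp_rot: [180.0, 0.0, -0.0]
ft_force: [1.5, 2.1, -0.3]
finger_gap: 85.2
grip_force: 0.0
```

Emit:
{"op": "apply_moves", "data": {
  "series": "-0.063 -0.1157 0 0 -1;-0.063 -0.1157 0 0 -1;-0.063 -0.1157 0 0 -1;-0.063 -0.1157 0 0 -1;-0.063 -0.1157 0 -0.0445 -1"
}}

```text
time: 6.18
tool_pos: [479.7, 296.1, 196.6]
tcp_rot: [180.0, -0.0, 5.0]
ft_force: [0.8, 0.7, -0.0]
finger_gap: 85.2
grip_force: 0.0
```

Emit:
{"op": "apply_moves", "data": {
  "series": "0 0 0 -0.06 -1;0 0 0 -0.06 -1;0 0 0 -0.06 -1;0 0 0 -0.06 -1;0 0 0 -0.06 -1"
}}

```text
time: 6.6
tool_pos: [480.7, 294.9, 196.4]
tcp_rot: [-180.0, 0.0, 39.8]
ft_force: [-0.1, -1.2, 0.7]
finger_gap: 85.4
grip_force: 0.0
```

Emit:
{"op": "apply_moves", "data": {
  "series": "0 0 0 -0.06 -1;0 0 0 -0.06 -1;0 0 0 -0.06 -1;0 0 0 -0.06 -1;0 0 0 -0.06 -1"
}}

```text
time: 7.02
tool_pos: [480.8, 294.6, 196.4]
tcp_rot: [-180.0, 0.0, 74.2]
ft_force: [0.7, -0.1, 0.0]
finger_gap: 85.2
grip_force: 0.0
```

Emit:
{"op": "apply_moves", "data": {
  "series": "0 0 0 -0.06 -1;0 0 0 -0.06 -1;0 0 0 -0.06 -1;0 0 0 -0.06 -1;0 0 0 -0.06 -1"
}}

```text
time: 7.43
tool_pos: [480.8, 294.6, 196.4]
tcp_rot: [-180.0, 0.0, 108.6]
ft_force: [1.1, -0.1, -0.8]
finger_gap: 85.5
grip_force: 0.0
```

Emit:
{"op": "apply_moves", "data": {
  "series": "0 0 0 -0.06 -1;0 0 0 -0.06 -1;0 0 0 -0.06 -1;0 0 0 -0.06 -1;0 0 0 -0.06 -1"
}}

```text
time: 7.85
tool_pos: [480.8, 294.6, 196.4]
tcp_rot: [-180.0, -0.0, 142.9]
ft_force: [0.3, -0.2, -0.2]
finger_gap: 85.5
grip_force: 0.0
```

Emit:
{"op": "apply_moves", "data": {
  "series": "0 0 0 -0.06 -1;0 0 0 0 -1;0 0 0 0 -1"
}}

```text
time: 8.1
tool_pos: [480.9, 294.7, 196.5]
tcp_rot: [-180.0, -0.0, 149.3]
ft_force: [0.1, 0.4, -0.3]
finger_gap: 85.3
grip_force: 0.0
```

```bash
cat >> h.py <<'E'
def tool(s,cols,c0,rad=170,zmin=3):
    "points above bench near c0; axis from depth, butt end by handle colour hue range"
    P=cloud(s,s["E"]);z=P[...,2];h=cv2.cvtColor(s["frame"],cv2.COLOR_BGR2HSV).astype(int)
    hm=(h[...,1]>130)&((h[...,0]-cols[0])%180<=(cols[1]-cols[0])%180)
    near=np.hypot(P[...,0]-c0[0],P[...,1]-c0[1])<rad
    m=(hm&near&(z>8)&(z<26)).astype(np.uint8)
    n,l,st,ce=cv2.connectedComponentsWithStats(m)
    k=1+np.argmax(st[1:,4]);q=P[l==k][:,:2]
    (c,sz,a)=cv2.minAreaRect(q.astype(np.float32));b=cv2.boxPoints((c,sz,a))
    e=[b[1]-b[0],b[2]-b[1]];d=max(e,key=np.linalg.norm);d=d/np.linalg.norm(d)
    return np.array(c),np.array(sz),d,len(q)
E
python3 - <<'E'
from h import *
s,st=wrist("w4");print(st["tool_pos"],st["tcp_rot"],st["joint_pos"].round(1))
c,sz,d,n=tool(s,(172,10),(493,286));print(c,sz,np.degrees(np.arctan2(d[1],d[0])),n)
E
```

```text
[480.89841534 294.71807781 196.52022412] [-1.79981990e+02 -1.05229878e-02  1.49264905e+02] [ 26.3   3.   93.7  -0.   83.4 -33. ]
[493.44500732 284.64486694] [19.80121803 87.68929291] -30.397348 1075
```

View pics/w4.png

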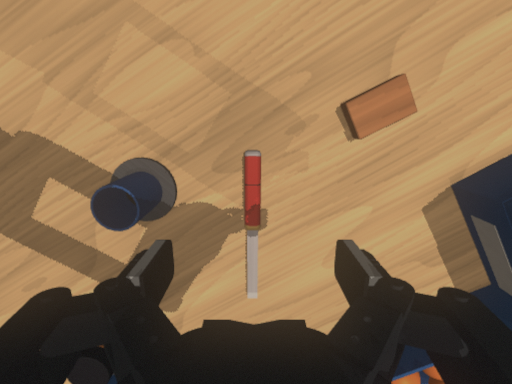

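Emit:
{"op": "apply_moves", "data": {
  "series": "0.0567 -0.008 0.1 0 -0.4;0 0 0.13 0 -0.4;0 0 0.13 0 -0.4;0 0 0.13 0 -0.4;0 0 0.1 0 -0.4",
  "squeeze": 20
}}

```text
time: 8.57
tool_pos: [463.6, 300.8, 16.6]
tcp_rot: [-179.9, -0.1, 149.3]
ft_force: [-0.4, 0.3, 0.3]
finger_gap: 59.6
grip_force: 0.0
```

Emit:
{"op": "apply_moves", "data": {
  "series": "0 0 0.048 0 -0.2;0 0 0 0 0.2;0 0 0 0 0.6;0 0 0 0 0.8;0 0 0 0 0.8"
}}

```text
time: 8.98
tool_pos: [466.8, 302.4, 7.6]
tcp_rot: [179.8, 0.1, 149.4]
ft_force: [0.8, 0.5, -0.5]
finger_gap: 19.3
grip_force: 24.1
```

Emit:
{"op": "apply_moves", "data": {
  "series": "0 0 0 0 0.8;0 0 0 0 0.8;0 0 0 0 0.8;0 0 0 0 0.8;0 0 0 0 0.8"
}}

```text
time: 9.4
tool_pos: [466.0, 302.0, 6.5]
tcp_rot: [179.9, 0.1, 149.5]
ft_force: [-1.2, -1.2, 5.4]
finger_gap: 19.2
grip_force: 25.0
```

Emit:
{"op": "apply_moves", "data": {
  "series": "0 0 -0.05 0 0.8;0 0 -0.08 0 0.8;0 0 -0.1 0 0.8;0 0 -0.1 0 0.8;0 0 -0.1 0 0.8"
}}

```text
time: 9.82
tool_pos: [464.6, 301.3, 135.2]
tcp_rot: [-179.9, -0.0, 149.5]
ft_force: [-0.1, 0.0, -0.8]
finger_gap: 19.3
grip_force: 24.1
```

Emit:
{"op": "apply_moves", "data": {
  "series": "0 0 -0.13 0 0.8;0 0 -0.13 0 0.8;0 0 -0.1 0 0.8;0 0 0 0 0.8;0 0 0 0 0.8"
}}

```text
time: 10.23
tool_pos: [466.4, 302.2, 245.0]
tcp_rot: [179.8, 0.1, 149.5]
ft_force: [-0.2, -0.3, -1.7]
finger_gap: 19.1
grip_force: 24.1
```

Run:
```python
from h import *
from bench import *
s=snapshot("scene");f=s["frame"][40:220,200:440];cv2.imwrite("pics/sc1.png",cv2.resize(f,None,fx=3,fy=3));print(sense()["tool_pos"],sense()["finger_gap"])
```

```text
[465.29069781 301.59791775 242.43808455] 19.351493013244916
```

View pics/sc1.png

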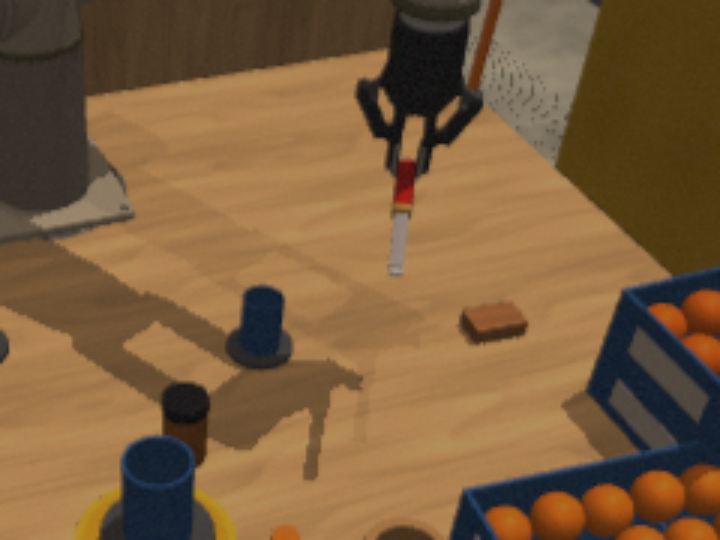

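The chisel is held at about (400,215) in the crop, with its blade pointing down or towards the camera. Depth will settle which.

```bash
cat >> h.py <<'E'
def held(near,r=220,zlo=20,zhi=260,zcut=999):
    "points of held tool in scene view below the fingers"
    from bench import sense,snapshot
    s=snapshot("scene");P=cloud(s);t=sense()["tool_pos"]
    m=(np.hypot(P[...,0]-near[0],P[...,1]-near[1])<r)&(P[...,2]>zlo)&(P[...,2]<zhi)
    return P[m],t,s,m
E
python3 - <<'E'
from h import *
p,t,s,m=held((500,280),r=200,zlo=25,zhi=228)
# keep those more than 30 from small pot (422,170)
p=p[np.hypot(p[:,0]-422,p[:,1]-170)>60]
print(t,len(p));o=p[np.argsort(p[:,2])];print(o[::max(1,len(o)//14)].round(0).tolist())
E
```

```text
[464.56489111 301.21685713 240.86667826] 2
[[479.0, 467.0, 25.0], [505.0, 468.0, 26.0]]
```

Nothing shows below z = 228 mm, so the chisel is still held level and friction in the grip carries it. I'll try one upward jerk and measure the tilt, then fall back on levering it.

Emit:
{"op": "apply_moves", "data": {
  "series": "0 0 -0.139 0 0.8;0 0 -0.139 0 0.8;0 0 -0.11 0 0.8;0 0 -0.07 0 0.8;0 0 -0.03 0 0.8"
}}

```text
time: 10.75
tool_pos: [465.6, 301.8, 390.7]
tcp_rot: [179.9, 0.1, 149.5]
ft_force: [0.8, 0.1, -0.6]
finger_gap: 19.4
grip_force: 24.1
```

```bash
cat >> h.py <<'E'
def tilt(cols=None):
    "held tool: points within the vertical plane of tool x, in front (-x) of TCP; scene+top clouds"
    from bench import sense,snapshot
    st=sense();t=st["tool_pos"];y=np.radians(st["tcp_rot"][2]);ax=np.array([np.cos(y),np.sin(y)]);ay=np.array([np.sin(y),-np.cos(y)])
    out=[]
    for n in("scene","top"):
        P=cloud(snapshot(n)).reshape(-1,3);r=P[:,:2]-t[:2];a,b=r@ax,r@ay
        m=(abs(b)<14)&(abs(a)<190)&(P[:,2]<t[2]+60)&(P[:,2]>t[2]-200)&(P[:,2]>6)
        out.append(np.c_[a[m],P[m,2]-t[2],b[m]])
    return np.vstack(out),st
E
python3 - <<'E'
from h import *
q,st=tilt();print(st["tool_pos"],len(q))
for lo in range(-180,60,20):
    m=(q[:,0]>=lo)&(q[:,0]<lo+20)
    if m.any():print(lo,m.sum(),q[m,1].min().round(),np.median(q[m,1]).round(),q[m,1].max().round())
E
```

```text
[465.63944582 301.79445525 390.67753448] 1024
-180 93 -2.0 2.0 6.0
-160 84 -2.0 3.0 7.0
-140 87 -2.0 3.0 7.0
-120 88 -3.0 4.0 8.0
-100 107 -5.0 4.0 11.0
-80 126 -3.0 10.0 14.0
-60 131 -1.0 11.0 15.0
-40 127 -3.0 11.0 15.0
-20 121 0.0 13.0 59.0
0 20 9.0 12.0 51.0
```

Emit:
{"op": "apply_moves", "data": {
  "series": "0 0 0.1 0 0.7;0 0 0.12 0 0.6;0 0 0.12 0 0.6;0 0 0.1 0 0.58;0 0 0.04 0 0.58"
}}

```text
time: 11.27
tool_pos: [461.2, 299.4, 235.0]
tcp_rot: [-179.3, -0.4, 149.5]
ft_force: [-1.3, -0.5, -2.5]
finger_gap: 19.4
grip_force: 24.1
```

Emit:
{"op": "apply_moves", "data": {
  "series": "0 0 0 0 0.565;0 0 0 0 0.565;0 0 0 0 0.565"
}}

```text
time: 11.52
tool_pos: [465.9, 301.9, 246.4]
tcp_rot: [179.9, 0.1, 149.5]
ft_force: [0.5, -0.5, -0.4]
finger_gap: 19.5
grip_force: 24.1
```

Run:
```python
from h import *
for n in("top0","scene0"):
    P=cloud(dict(np.load(n+".npz"))).reshape(-1,3)
    for y0 in (240,280,320,360):
        m=(abs(P[:,1]-y0)<8)&(P[:,0]>650)&(P[:,0]<900);q=P[m];print(n,y0)
        for x in range(720,880,10):
            k=q[(q[:,0]>=x)&(q[:,0]<x+10)]
            if len(k):print((x,len(k),int(k[:,2].min()),int(k[:,2].max())),end=" ")
        print()
```

```text
top0 240
(720, 15, -3, 6) (730, 16, -3, 6) (740, 14, -2, 6) (750, 16, -4, 5) (760, 23, -3, 72) (770, 44, -3, 79) (780, 31, -3, 79) (790, 28, -2, 77) (800, 28, -4, 77) (810, 28, -2, 77) (820, 26, -2, 79) (830, 25, -1, 77) (840, 24, -1, 81) (850, 30, 2, 78) (860, 21, -2, 77) (870, 16, 5, 76) 
top0 280
(720, 17, -2, 6) (730, 14, -3, 5) (740, 16, -3, 5) (750, 17, -2, 6) (760, 14, -3, 6) (770, 50, 0, 81) (780, 10, 47, 61) (790, 19, 54, 69) (800, 19, 60, 68) (810, 11, 61, 71) (820, 11, 55, 66) (840, 10, 45, 62) (850, 30, 2, 69) (860, 18, 3, 73) (870, 14, 66, 74) 
top0 320
(720, 15, -1, 2) (730, 14, 0, 4) (740, 16, -4, 3) (750, 14, -1, 4) (760, 16, -4, 5) (770, 55, 0, 79) (780, 3, 54, 57) (790, 27, 48, 71) (800, 28, 3, 77) (810, 16, 5, 74) (820, 16, 61, 74) (830, 7, 54, 63) (840, 12, 2, 51) (850, 43, 2, 63) (860, 30, 4, 73) (870, 18, 62, 70) 
top0 360
(720, 12, -3, 5) (730, 18, -3, 6) (740, 15, -3, 6) (750, 14, -4, 4) (760, 14, -3, 5) (770, 55, -2, 82) (780, 4, 75, 76) (790, 1, 37, 37) (800, 16, 10, 58) (810, 23, 2, 65) (820, 12, 8, 59) (830, 3, 45, 55) (840, 2, 4, 10) (850, 13, 4, 58) (860
[... 368 characters left out ...]
, -753, -751) (770, 40, 39, 75) (790, 2, 60, 62) (800, 8, 59, 66) (810, 12, 58, 64) (820, 17, 41, 60) (830, 4, 37, 48) (860, 5, 66, 69) (870, 15, -758, 70) 
scene0 320
(730, 2, -753, -750) (740, 3, -748, -746) (750, 3, -752, -748) (760, 3, -753, -745) (770, 53, 15, 78) (780, 1, 76, 76) (790, 12, 0, 68) (800, 15, 2, 70) (810, 28, 2, 74) (820, 26, 1, 72) (830, 37, 37, 64) (850, 6, 53, 63) (860, 11, 4, 66) (870, 28, -752, 68) 
scene0 360
(730, 5, -753, -743) (740, 7, -753, -745) (750, 6, -751, -743) (760, 5, -750, -741) (770, 13, 39, 75) (780, 27, 36, 75) (790, 2, 41, 47) (800, 13, 44, 61) (810, 27, 2, 62) (820, 36, 7, 61) (830, 22, 30, 59) (850, 4, 46, 57) (860, 19, 44, 66) (870, 39, -750, 71)
```

Friction holds it rigidly, so I'll lever it instead. I'll set it down, grip it again nearer mid-handle and press the butt on the crate rim (76 mm high, face at x≈772). That swings the blade down, and pushing the tip against the crate face brings it upright.

Emit:
{"op": "apply_moves", "data": {
  "series": "0 0 0.12 0 0.8;0 0 0.13 0 0.8;0 0 0.13 0 0.8;0 0 0.13 0 0.8;0 0 0.13 0 0.8"
}}

```text
time: 11.93
tool_pos: [467.4, 302.8, 54.2]
tcp_rot: [179.7, 0.2, 149.5]
ft_force: [1.4, 0.1, -1.7]
finger_gap: 19.4
grip_force: 24.1
```

Emit:
{"op": "apply_moves", "data": {
  "series": "0 0 0.1 0 0.8;0 0 0.05 0 0.8;0 0 0.008 0 0.8;0 0 0 0 0;0 0 0 0 -0.2"
}}

```text
time: 12.35
tool_pos: [467.3, 302.6, 7.5]
tcp_rot: [179.8, 0.1, 149.5]
ft_force: [-0.3, -0.8, 0.6]
finger_gap: 42.7
grip_force: 0.0
```

Emit:
{"op": "apply_moves", "data": {
  "series": "-0.107 0 0 0 -0.2;0 0 0 0 0.2;0 0 0 0 0.8;0 0 0 0 0.8;0 0 0 0 0.8"
}}

```text
time: 12.77
tool_pos: [494.5, 285.9, 7.3]
tcp_rot: [179.8, 0.2, 149.5]
ft_force: [2.3, -2.2, 6.2]
finger_gap: 19.3
grip_force: 20.8
```

Emit:
{"op": "apply_moves", "data": {
  "series": "0 0 0 0 0.8;0 0 -0.08 0 0.8;0 0 -0.12 0 0.8;0 0 -0.12 0 0.8;0 0 -0.12 0 0.8"
}}

```text
time: 13.18
tool_pos: [491.4, 285.5, 138.3]
tcp_rot: [-179.9, -0.1, 149.5]
ft_force: [-0.5, 0.3, -0.1]
finger_gap: 19.3
grip_force: 20.0
```

Run:
```python
from h import *
q,st=tilt();print(st["tool_pos"],st["finger_gap"],len(q))
for lo in range(-180,80,20):
    m=(q[:,0]>=lo)&(q[:,0]<lo+20)&(q[:,1]<30)
    if m.any():print(lo,m.sum(),q[m,1].min().round(),np.median(q[m,1]).round(),q[m,1].max().round())
m=abs(q[:,1]-5)<15;print(np.sort(q[m,0])[[0,3,-3,-1]])
```

```text
[491.41977429 285.4500061  138.34846311] 19.31694838898432 576
-180 1 -132.0 -132.0 -132.0
-160 52 -1.0 12.0 20.0
-140 59 -2.0 13.0 18.0
-120 57 2.0 13.0 20.0
-100 60 -132.0 13.0 17.0
-80 57 -131.0 13.0 18.0
-60 87 -131.0 14.0 23.0
-40 80 -1.0 19.0 25.0
-20 49 -131.0 12.0 29.0
0 19 8.0 11.0 30.0
20 23 -132.0 11.0 13.0
40 6 9.0 10.0 12.0
[-157.05433124 -156.57802971   47.30060609   49.26697401]
```

Emit:
{"op": "apply_moves", "data": {
  "series": "0 0 -0.05 0.06 0.8;0 0 -0.05 0.06 0.8;0 0 -0.04 0.06 0.8;0 0 0 0.06 0.8;0 0 0 0.06 0.8"
}}

```text
time: 13.7
tool_pos: [492.6, 285.9, 179.9]
tcp_rot: [179.9, -0.0, 114.8]
ft_force: [0.1, -0.2, -2.0]
finger_gap: 19.3
grip_force: 20.0
```

Emit:
{"op": "apply_moves", "data": {
  "series": "0 0 0 0.06 0.8;0 0 0 0.06 0.8;0 0 0 0.06 0.8;0 0 0 0.06 0.8;0 0 0 0.06 0.8"
}}

```text
time: 14.12
tool_pos: [491.8, 285.5, 178.4]
tcp_rot: [-179.9, 0.0, 80.4]
ft_force: [0.6, -0.4, -0.8]
finger_gap: 19.2
grip_force: 20.0
```

Emit:
{"op": "apply_moves", "data": {
  "series": "0 0 0 0.06 0.8;0 0 0 0.06 0.8;0 0 0 0.06 0.8;0 0 0 0.06 0.8;0 0 0 0.06 0.8"
}}

```text
time: 14.53
tool_pos: [491.8, 285.5, 178.4]
tcp_rot: [-180.0, 0.1, 46.1]
ft_force: [-0.5, 0.1, -1.6]
finger_gap: 19.5
grip_force: 20.0
```

Emit:
{"op": "apply_moves", "data": {
  "series": "0 0 0 0.06 0.8;0 0 0 0.06 0.8;0 0 0 0.06 0.8;0 0 0 0.06 0.8;0 0 0 0.06 0.8"
}}

```text
time: 14.95
tool_pos: [491.9, 285.6, 178.4]
tcp_rot: [180.0, 0.1, 11.7]
ft_force: [-0.8, -0.3, -0.6]
finger_gap: 19.7
grip_force: 20.0
```

Emit:
{"op": "apply_moves", "data": {
  "series": "0 0 0 0.06 0.8;0 0 0 0.0448 0.8;0.12 0 0 0 0.8;0.12 0 0 0 0.8;0.12 0 0 0 0.8"
}}

```text
time: 15.37
tool_pos: [600.7, 285.8, 178.4]
tcp_rot: [180.0, 0.1, 0.1]
ft_force: [0.8, 1.0, 1.0]
finger_gap: 19.3
grip_force: 20.0
```

Emit:
{"op": "apply_moves", "data": {
  "series": "0.12 0 0 0 0.8;0.12 0 0 0 0.8;0.12 0 0 0 0.8;0.08 0 0 0 0.8;0 0 0 0 0.8"
}}

```text
time: 15.78
tool_pos: [735.1, 284.0, 174.7]
tcp_rot: [179.9, 0.2, -0.1]
ft_force: [-0.6, -0.4, -1.1]
finger_gap: 19.6
grip_force: 20.0
```

```bash
cat >> h.py <<'E'
def rep(w=20):
    q,st=tilt();print(st["tool_pos"].round(1),st["tcp_rot"].round(1),st["finger_gap"].round(1))
    for lo in range(-180,80,w):
        m=(q[:,0]>=lo)&(q[:,0]<lo+w)&(q[:,1]<30)
        if m.any():print(lo,m.sum(),q[m,1].min().round(),np.median(q[m,1]).round(),q[m,1].max().round())
E
python3 -c "
from h import *
rep()"
```

```text
Traceback (most recent call last):
  File "h.py", line 50, in rep
    q,st=tilt();print(st["tool_pos"].round(1),st["tcp_rot"].round(1),st["finger_gap"].round(1))
                                                                     ^^^^^^^^^^^^^^^^^^^^^^
AttributeError: 'float' object has no attribute 'round'
```

Emit:
{"op": "apply_moves", "data": {
  "series": "0 0 0.08 0 0.8;0 0 0.08 0 0.8;0 0 0.08 0 0.8;0 0 0.04 0 0.8;0 0 0.03 0 0.8"
}}

```text
time: 16.3
tool_pos: [730.5, 285.5, 84.1]
tcp_rot: [180.0, 0.2, 0.0]
ft_force: [-0.4, 0.7, -1.5]
finger_gap: 19.7
grip_force: 20.0
```

Emit:
{"op": "apply_moves", "data": {
  "series": "0 0 0.015 0 0.8;0 0 0.015 0 0.8;0 0 0.015 0 0.8;0 0 0.008 0 0.8;0 0 0 0 0.8"
}}

```text
time: 16.72
tool_pos: [733.3, 285.7, 71.3]
tcp_rot: [-179.9, -0.1, -0.0]
ft_force: [-3.3, 0.7, 2.8]
finger_gap: 19.4
grip_force: 21.2
```

```bash
sed -i 's/st\["finger_gap"\].round(1)/st["finger_gap"]/' h.py; python3 -c "
from h import *
rep()"
```

```text
[733.3 285.7  71.3] [-1.799e+02 -1.000e-01 -0.000e+00] 19.391836213105286
-160 8 -37.0 -34.0 -31.0
-140 16 -35.0 -30.0 -28.0
-120 17 -33.0 -26.0 -20.0
-100 17 -25.0 -19.0 -15.0
-80 14 -20.0 -14.0 -11.0
-60 10 -11.0 -7.0 -2.0
-40 11 -14.0 -7.0 3.0
-20 21 9.0 19.0 29.0
0 48 -1.0 16.0 27.0
20 46 -32.0 17.0 25.0
40 97 -36.0 -8.0 24.0
60 48 -30.0 -7.0 -2.0
```

Emit:
{"op": "apply_moves", "data": {
  "series": "0 0 0.008 0 0.8;0 0 0.007 0 0.8;0 0 0 0 0.8;0 0 -0.1 0 0.8;0 0 -0.13 0 0.8"
}}

```text
time: 17.23
tool_pos: [729.3, 283.3, 127.8]
tcp_rot: [179.8, 0.6, -0.1]
ft_force: [1.0, 0.7, -1.5]
finger_gap: 19.3
grip_force: 21.2
```

Emit:
{"op": "apply_moves", "data": {
  "series": "-0.085 0 -0.05 0 0.8;-0.085 0 0 0 0.8;-0.085 0 0 0 0.8;-0.085 0 0 0 0.8;-0.085 0 0 -0.0108 0.8"
}}

```text
time: 17.65
tool_pos: [604.2, 284.3, 149.1]
tcp_rot: [179.9, 0.0, 1.2]
ft_force: [-1.1, 0.4, -0.8]
finger_gap: 18.9
grip_force: 21.2
```

```bash
python3 -c "
from h import *
rep()"
```

```text
[604.2 284.3 149.1] [179.9   0.    1.2] 18.858657640059512
-160 3 -56.0 -55.0 -53.0
-140 12 -54.0 -49.0 -44.0
-120 11 -45.0 -40.0 -35.0
-100 11 -37.0 -33.0 -26.0
-80 16 -142.0 -24.0 -19.0
-60 9 -19.0 -14.0 -5.0
-40 16 -18.0 -8.0 -0.0
-20 20 -143.0 15.0 30.0
0 44 -140.0 17.0 30.0
20 39 -143.0 22.0 29.0
40 30 15.0 22.0 28.0
```

Emit:
{"op": "apply_moves", "data": {
  "series": "0 0 0 -0.06 0.8;0 0 0 -0.06 0.8;0 0 0 -0.06 0.8;0 0 0 -0.06 0.8;0 0 0 -0.06 0.8"
}}

```text
time: 18.17
tool_pos: [606.1, 284.6, 149.4]
tcp_rot: [180.0, 0.0, 35.9]
ft_force: [0.3, -1.0, -1.5]
finger_gap: 19.5
grip_force: 21.2
```

Emit:
{"op": "apply_moves", "data": {
  "series": "0 0 0 -0.06 0.8;0 0 0 -0.06 0.8;0 0 0 -0.06 0.8;0 0 0 -0.06 0.8;0 0 0 -0.06 0.8"
}}

```text
time: 18.58
tool_pos: [606.1, 284.6, 149.4]
tcp_rot: [180.0, 0.0, 70.3]
ft_force: [-0.4, 0.2, -0.8]
finger_gap: 19.7
grip_force: 21.2
```

Emit:
{"op": "apply_moves", "data": {
  "series": "0 0 0 -0.06 0.8;0 0 0 -0.06 0.8;0 0 0 -0.06 0.8;0 0 0 -0.06 0.8;0 0 0 -0.06 0.8"
}}

```text
time: 19.0
tool_pos: [606.1, 284.5, 149.3]
tcp_rot: [-180.0, 0.0, 104.6]
ft_force: [-0.7, -0.4, -2.0]
finger_gap: 19.5
grip_force: 21.2
```

Emit:
{"op": "apply_moves", "data": {
  "series": "0 0 0 -0.06 0.8;0 0 0 -0.06 0.8;0 0 0 -0.06 0.8;0 0 0 -0.06 0.8;0 0 0 -0.06 0.8"
}}

```text
time: 19.42
tool_pos: [606.0, 284.5, 149.3]
tcp_rot: [-180.0, 0.0, 139.0]
ft_force: [-0.0, 0.2, -1.9]
finger_gap: 19.1
grip_force: 21.2
```

Emit:
{"op": "apply_moves", "data": {
  "series": "0 0 0 -0.06 0.8;0 0 0 -0.06 0.8;0 0 0 -0.06 0.8;0 0 0 -0.06 0.8;0 0 0 -0.06 0.8"
}}

```text
time: 19.83
tool_pos: [606.0, 284.6, 149.3]
tcp_rot: [-180.0, 0.0, 173.4]
ft_force: [-0.1, 0.1, -1.3]
finger_gap: 18.9
grip_force: 21.2
```

Emit:
{"op": "apply_moves", "data": {
  "series": "0 0 0 -0.06 0.8;0 0 0 0 0.8;0 0 0 0 0.8"
}}

```text
time: 20.08
tool_pos: [605.8, 284.7, 149.5]
tcp_rot: [-180.0, -0.0, 179.7]
ft_force: [-0.3, -1.0, -1.8]
finger_gap: 19.2
grip_force: 21.2
```

```bash
python3 -c "
from h import *
rep()"
```

```text
[605.8 284.7 149.5] [-180.    -0.   179.7] 19.154947403154473
-180 150 -143.0 -92.0 -68.0
-160 7 -143.0 -55.0 -52.0
-140 63 -143.0 -49.0 -43.0
-120 60 -49.0 -41.0 -35.0
-100 71 -143.0 -33.0 -25.0
-80 65 -33.0 -24.0 -16.0
-60 69 -142.0 -17.0 -2.0
-40 51 -17.0 -4.0 6.0
-20 67 -143.0 8.0 29.0
0 22 -143.0 14.0 25.0
20 2 -142.0 -142.0 -142.0
40 1 28.0 28.0 28.0
60 1 -142.0 -142.0 -142.0
```

Emit:
{"op": "apply_moves", "data": {
  "series": "0 0 0.12 0 0.8;0 0 0.1 0 0.8;0 0 0.03 0 0.8;-0.03 0 0 0 0.8;-0.033 0 0 0 0.8"
}}

```text
time: 20.6
tool_pos: [623.0, 284.9, 73.5]
tcp_rot: [-179.9, -0.2, 179.9]
ft_force: [0.4, -0.5, -1.0]
finger_gap: 19.1
grip_force: 21.2
```

Emit:
{"op": "apply_moves", "data": {
  "series": "-0.03 0 -0.05 0 0.8;-0.03 0 -0.05 0 0.8;-0.04 0 -0.045 0 0.8;-0.04 0 -0.045 0 0.8;0 0 0 0 0.8"
}}

```text
time: 21.02
tool_pos: [669.5, 285.4, 136.7]
tcp_rot: [179.9, 0.3, 179.8]
ft_force: [-1.5, -1.2, 1.2]
finger_gap: 19.5
grip_force: 20.6
```

```bash
python3 -c "
from h import *
rep()"
```

```text
[669.5 285.4 136.7] [179.9   0.3 179.8] 19.526115173128915
-180 20 -130.0 -89.0 -79.0
-160 71 -96.0 -76.0 -67.0
-140 63 -93.0 -76.0 -65.0
-120 150 -128.0 -79.0 -59.0
-100 29 -104.0 -89.0 -63.0
-80 68 -85.0 -71.0 -60.0
-60 50 -65.0 -53.0 -40.0
-40 64 -45.0 -27.0 -10.0
-20 90 -131.0 -2.0 29.0
0 27 1.0 14.0 28.0
40 1 -130.0 -130.0 -130.0
```

Emit:
{"op": "apply_moves", "data": {
  "series": "-0.045 0 -0.032 0 0.8;-0.045 0 -0.032 0 0.8;-0.05 0 -0.022 0 0.8;-0.05 0 -0.02 0 0.8;-0.045 0 -0.01 0 0.8"
}}

```text
time: 21.53
tool_pos: [736.4, 285.3, 166.3]
tcp_rot: [-180.0, -0.1, 180.0]
ft_force: [-1.3, 0.2, -0.5]
finger_gap: 19.0
grip_force: 21.0
```

Emit:
{"op": "apply_moves", "data": {
  "series": "-0.045 0 -0.01 0 0.8;-0.03 0 0 0 0.8;0 0 0 0 0.8;0 0 -0.1 0 0.8;0.06 0 -0.1 0 0.8"
}}

```text
time: 21.95
tool_pos: [739.7, 283.7, 222.1]
tcp_rot: [-179.8, -0.6, 179.9]
ft_force: [0.7, -0.8, -0.0]
finger_gap: 19.6
grip_force: 22.1
```

```bash
python3 -c "
from h import *
from bench import *
q,st=tilt();print(st['tool_pos'],st['tcp_rot'])
for lo in range(-200,20,20):
    m=(q[:,1]>=lo)&(q[:,1]<lo+20)&(abs(q[:,0])<90)
    if m.any():print(lo,m.sum(),q[m,0].min().round(),np.median(q[m,0]).round(),q[m,0].max().round(),np.median(q[m,2]).round())
s=snapshot('scene');cv2.imwrite('pics/sc2.png',cv2.resize(s['frame'][60:280,200:480],None,fx=2.5,fy=2.5))"
```

```text
[739.67779893 283.65120104 222.05777071] [-179.78484919   -0.58276954  179.87628471]
-200 25 -37.0 -34.0 -31.0 1.0
-180 137 -90.0 -53.0 -32.0 -0.0
-160 129 -84.0 -39.0 -7.0 -5.0
-140 28 -13.0 -9.0 -4.0 -3.0
-120 31 -12.0 -6.0 0.0 -3.0
-100 32 -9.0 -2.0 1.0 -2.0
-80 31 -6.0 1.0 6.0 -5.0
-60 23 0.0 4.0 10.0 -6.0
-40 46 -1.0 3.0 16.0 -7.0
-20 32 2.0 6.0 19.0 -8.0
0 44 -11.0 -2.0 11.0 8.0
```

View pics/sc2.png

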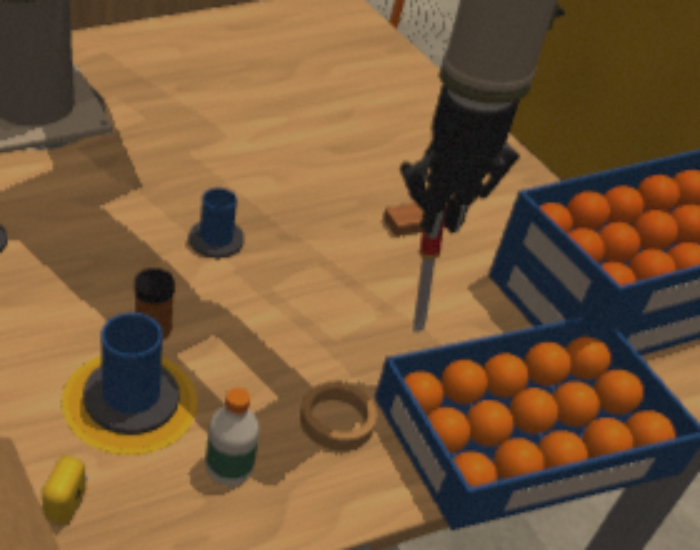

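Emit:
{"op": "apply_moves", "data": {
  "series": "0 0 -0.135 0 0.8;0 0 -0.135 0 0.8;0.0226 -0.1204 0 0 0.8;0.0226 -0.1204 0 0 0.8;0.0226 -0.1204 0 0 0.8"
}}

```text
time: 22.52
tool_pos: [720.4, 176.6, 309.8]
tcp_rot: [-180.0, 0.0, -179.9]
ft_force: [0.7, -0.6, -2.8]
finger_gap: 19.3
grip_force: 22.1
```

Emit:
{"op": "apply_moves", "data": {
  "series": "0.0226 -0.1204 0 0 0.8;0.0226 -0.1204 0 0 0.8;0.0226 -0.1204 0 0 0.8;0.0226 -0.1204 0 0 0.8;0.0226 -0.1204 0 0 0.8"
}}

```text
time: 22.93
tool_pos: [685.3, -5.1, 308.5]
tcp_rot: [180.0, -0.2, 180.0]
ft_force: [-0.2, 0.1, -1.7]
finger_gap: 19.3
grip_force: 22.1
```

Emit:
{"op": "apply_moves", "data": {
  "series": "0.0226 -0.1204 0 0 0.8;0 0 0 0.0604 0.8;0 0 0 0.0604 0.8;0 0 0 0.0604 0.8;0 0 0 0.0604 0.8"
}}

```text
time: 23.35
tool_pos: [679.0, -40.1, 308.5]
tcp_rot: [-179.9, -0.1, 151.9]
ft_force: [0.1, 0.3, -1.3]
finger_gap: 19.2
grip_force: 22.1
```

Emit:
{"op": "apply_moves", "data": {
  "series": "0 0 0 0.0604 0.8;0 0 0 0.0604 0.8;0 0 0 0.0604 0.8;0 0 0 0.0604 0.8;0 0 0 0.0604 0.8"
}}

```text
time: 23.77
tool_pos: [679.1, -39.6, 308.4]
tcp_rot: [-179.9, -0.1, 117.3]
ft_force: [0.5, 0.5, -1.8]
finger_gap: 19.6
grip_force: 22.1
```

Emit:
{"op": "apply_moves", "data": {
  "series": "0 0 0 0.0604 0.8;0 0 0 0.0604 0.8;0 0 0 0.0604 0.8;0 0 0 0.0604 0.8;0 0 0 0 0.8"
}}

```text
time: 24.18
tool_pos: [679.1, -39.6, 308.6]
tcp_rot: [-179.8, -0.0, 89.7]
ft_force: [-0.3, 0.4, -2.0]
finger_gap: 19.3
grip_force: 22.1
```

```bash
cat >> h.py <<'E'
def vert():
    q,st=tilt();t=st["tool_pos"];y=np.radians(st["tcp_rot"][2]);print(t.round(1),st["tcp_rot"].round(1))
    for lo in range(-170,0,20):
        m=(q[:,1]>=lo)&(q[:,1]<lo+20)&(abs(q[:,0])<60)&(q[:,1]+t[2]>122)
        if m.any():
            a,b=np.median(q[m,0]),np.median(q[m,2]);print(lo,m.sum(),"a %.0f b %.0f"%(a,b),"xy %.0f %.0f"%(t[0]+a*np.cos(y)+b*np.sin(y),t[1]+a*np.sin(y)-b*np.cos(y)))
    m=(abs(q[:,0])<60)&(q[:,1]<-60)&(q[:,1]+t[2]>122);print("lowest",np.sort(q[m,1])[:4].round())
    return st
E
python3 -c "
from h import *
vert()
s,st=wrist('w5')
P=cloud(s,s['E']);r=P[(np.hypot(P[...,0]-671,P[...,1]+52)<60)&(P[...,2]>108)&(P[...,2]<122)];print(len(r),fitc(r))"
```

```text
[679.1 -39.6 308.6] [-179.8   -0.    89.7]
-150 16 a -15 b -1 xy 678 -55
-130 30 a -12 b -1 xy 678 -52
-110 20 a -9 b 1 xy 680 -48
-90 24 a -5 b 3 xy 682 -45
-70 27 a -1 b 3 xy 682 -41
-50 34 a 1 b 6 xy 685 -39
-30 51 a 4 b 6 xy 686 -35
-10 49 a 12 b 7 xy 686 -27
lowest [-145. -143. -142. -140.]
480 (np.float64(670.3757415174446), np.float64(-51.22631090876257), np.float64(33.58188192285535))
```

Emit:
{"op": "apply_moves", "data": {
  "series": "0 0 0.1 0 0.8;0 0 0.1 0 0.8;0 0 0.1 0 0.8;0 0 0.1 0 0.8;0 0 0.04 0 0.8"
}}

```text
time: 24.75
tool_pos: [677.2, -39.5, 172.6]
tcp_rot: [-179.6, -0.1, 90.2]
ft_force: [-0.7, -0.5, -2.6]
finger_gap: 19.6
grip_force: 22.1
```

Emit:
{"op": "apply_moves", "data": {
  "series": "0 0 0 0 0.8;0 0 0 0 0.8"
}}

```text
time: 24.92
tool_pos: [679.8, -39.8, 178.8]
tcp_rot: [-179.9, -0.0, 90.1]
ft_force: [0.2, -0.1, -0.7]
finger_gap: 19.1
grip_force: 22.1
```

```bash
python3 -c "
from h import *
vert()"
```

```text
[679.8 -39.8 178.8] [-179.9   -0.    90.1]
-70 6 a -1 b 3 xy 683 -40
-50 23 a -0 b 7 xy 687 -40
-30 43 a 4 b 7 xy 687 -36
-10 33 a 12 b 7 xy 687 -28
lowest []
```

Emit:
{"op": "apply_moves", "data": {
  "series": "0 0 0.025 0 0.8;0 0 0 0 0.8;0 0 0 0 0.1;0 0 0 0 0.1;0 0 0 0 0.1"
}}

```text
time: 25.43
tool_pos: [680.4, -39.9, 171.9]
tcp_rot: [179.9, 0.0, 90.0]
ft_force: [-0.0, 0.3, 0.6]
finger_gap: 38.0
grip_force: 0.0
```

Emit:
{"op": "apply_moves", "data": {
  "series": "0 0 -0.08 0 0.1;0 0 -0.12 0 0.1;0 0 -0.12 0 0.1;0 0 -0.12 0 0.1;0 0 0 0 0.1"
}}

```text
time: 25.85
tool_pos: [683.0, -40.3, 314.4]
tcp_rot: [179.2, 0.1, 90.0]
ft_force: [1.4, 0.7, 2.0]
finger_gap: 38.2
grip_force: 0.0
```

```bash
python3 -c "
from h import *
s,st=wrist('w6');print(st['tool_pos'])
P=cloud(s,s['E']);z=P[...,2];d=np.hypot(P[...,0]-671,P[...,1]+51)
r=P[(d<42)&(z>110)&(z<118)];print(len(r),cv2.minEnclosingCircle(cv2.convexHull(r[:,:2].astype(np.float32))))
for lo in range(20,240,20):
    m=(d<110)&(z>=lo)&(z<lo+20)
    q=P[m];q=q[(np.hypot(q[:,0]-568,q[:,1]-17)>40)]
    h=cv2.cvtColor(s['frame'],cv2.COLOR_BGR2HSV)[m]
    if len(q):print(lo,len(q),np.median(q,0).round(),q.min(0).round(),q.max(0).round())
"
```

```text
[683.04512509 -40.28118332 314.37673951]
464 ((670.2593994140625, -51.81655502319336), 35.83192443847656)
20 173 [668. -75.  31.] [638. -84.  20.] [704. -20.  40.]
40 193 [665. -76.  51.] [638. -84.  40.] [704. -19.  60.]
60 221 [667. -75.  70.] [638. -84.  60.] [702. -19.  80.]
80 265 [668. -75.  91.] [638. -84.  80.] [704. -19. 100.]
100 620 [667. -65. 114.] [635. -86. 100.] [705. -18. 120.]
120 35 [678. -35. 129.] [666. -39. 120.] [687. -23. 140.]
140 30 [678. -28. 153.] [666. -32. 143.] [686. -18. 159.]
160 38 [677. -22. 173.] [666. -26. 162.] [686. -13. 180.]
180 45 [678. -17. 191.] [666. -21. 182.] [686.  -7. 200.]
200 418 [675.  -4. 209.] [665. -15. 200.] [685.   6. 213.]
```

View pics/w6.png

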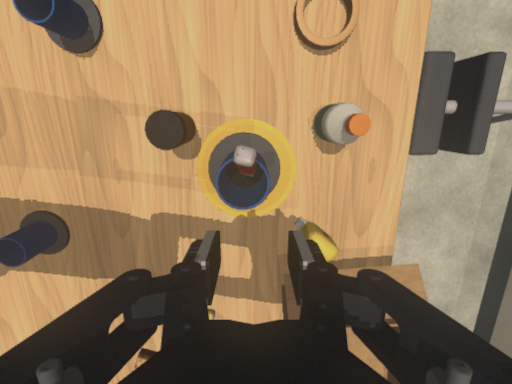

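Emit:
{"op": "apply_moves", "data": {
  "series": "-0.1196 -0.0521 0 0 -0.4;-0.1196 -0.0521 0 0 -0.4;-0.1196 -0.0521 0 0 -0.4;-0.1196 -0.0521 0 0 -0.4;-0.1196 -0.0521 0 0 -0.4"
}}

```text
time: 26.32
tool_pos: [600.8, -220.5, 302.4]
tcp_rot: [-180.0, -0.0, 90.0]
ft_force: [0.5, 0.4, -0.1]
finger_gap: 59.7
grip_force: 0.0
```

Emit:
{"op": "apply_moves", "data": {
  "series": "-0.1196 -0.0521 0 0 -0.4;-0.1196 -0.0521 0 0 -0.4;-0.1196 -0.0521 0 0 -0.4;0 0 0.1 0.06 -0.4;0 0 0.1 0.06 -0.4"
}}

```text
time: 26.73
tool_pos: [554.7, -330.4, 244.5]
tcp_rot: [179.7, 0.1, 75.7]
ft_force: [0.5, -0.5, -0.6]
finger_gap: 60.0
grip_force: 0.0
```

Emit:
{"op": "apply_moves", "data": {
  "series": "0 0 0.1 0.06 -0.4;0 0 0.05 0.06 -0.4;0 0 0 0.06 -0.4;0 0 0 0.06 -0.4;0 0 0 0.06 -0.4"
}}

```text
time: 27.15
tool_pos: [554.4, -326.5, 196.5]
tcp_rot: [-179.9, 0.0, 41.5]
ft_force: [-0.1, 0.5, 1.1]
finger_gap: 59.6
grip_force: 0.0
```

Emit:
{"op": "apply_moves", "data": {
  "series": "0 0 0 0.06 -0.4;0 0 0 0.06 -0.4;0 0 0 0.06 -0.4;0 0 0 0.06 -0.4;0 0 0 0.06 -0.4"
}}

```text
time: 27.57
tool_pos: [554.7, -326.7, 197.3]
tcp_rot: [-180.0, 0.0, 7.2]
ft_force: [0.9, -0.4, 0.0]
finger_gap: 60.0
grip_force: 0.0
```

Emit:
{"op": "apply_moves", "data": {
  "series": "0 0 0 0.06 -0.4;0 0 0 0.04 -0.4;0 0 0 0 -0.4;0 0 0 0 -0.4"
}}

```text
time: 27.9
tool_pos: [554.8, -326.7, 197.6]
tcp_rot: [-180.0, 0.0, -3.8]
ft_force: [-0.4, -0.3, -1.3]
finger_gap: 59.5
grip_force: 0.0
```

Run:
```python
from h import *
s,st=wrist("w7");print(st["tool_pos"],st["tcp_rot"],st["joint_pos"].round(1))
c,sz,d,n=tool(s,(22,35),(559,-327),rad=80);print(c,sz,np.degrees(np.arctan2(d[1],d[0])),n)
P=cloud(s,s["E"]);z=P[...,2];m=(np.hypot(P[...,0]-530,P[...,1]+326)<125)&(z>8)&(z<26)
q=P[m];v=cv2.fitLine(q[:,:2].astype(np.float32),cv2.DIST_HUBER,0,.01,.01).ravel();t=(q[:,:2]-v[2:])@v[:2]
print(len(q),np.degrees(np.arctan2(v[1],v[0])),v[2:]+v[:2]*t.min(),v[2:]+v[:2]*t.max())
```

```text
[ 554.80688105 -326.74466525  197.55502549] [-1.79973104e+02  4.16372007e-02 -3.80600839e+00] [-35.1  15.2  80.1   0.   84.8  58.7]
[ 559.42657471 -332.77761841] [15.11885166 87.6411972 ] -9.400331 698
2257 -8.487898 [ 406.02135937 -311.9449733 ] [ 608.38016676 -342.14400326]
```

View pics/w7.png

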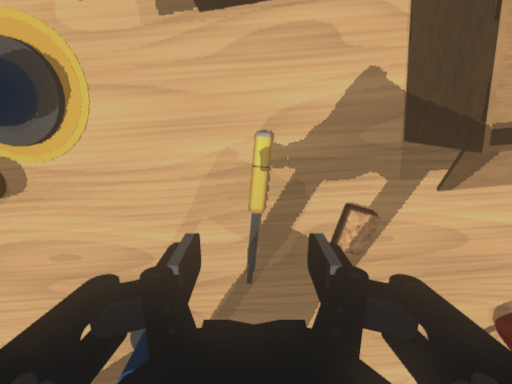

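Emit:
{"op": "apply_moves", "data": {
  "series": "0 0 0 0.042 0;0.0273 0.0205 0.12 0 0;0 0 0.12 0 0;0 0 0.12 0 0;0 0 0.12 0 0"
}}

```text
time: 28.37
tool_pos: [562.3, -334.3, 52.8]
tcp_rot: [180.0, -0.0, -8.6]
ft_force: [0.9, 0.4, -0.0]
finger_gap: 42.6
grip_force: 0.0
```

Emit:
{"op": "apply_moves", "data": {
  "series": "0 0 0.1 0 0;0 0 0.053 0 0;0 0 0 0 0;0 0 0 0 0.4;0 0 0 0 0.8",
  "squeeze": 20
}}

```text
time: 28.78
tool_pos: [563.3, -335.0, 10.2]
tcp_rot: [179.9, -0.1, -8.7]
ft_force: [-0.4, 0.1, -0.3]
finger_gap: 19.7
grip_force: 9.9
```

Emit:
{"op": "apply_moves", "data": {
  "series": "0 0 0 0 0.8;0 0 0 0 0.8;0 0 -0.05 0 0.8;0 0 -0.12 0 0.8;0 0 -0.13 0 0.8"
}}

```text
time: 29.2
tool_pos: [560.5, -333.1, 98.1]
tcp_rot: [-179.9, 0.2, -8.8]
ft_force: [1.5, -1.1, -0.9]
finger_gap: 18.8
grip_force: 23.9
```

Emit:
{"op": "apply_moves", "data": {
  "series": "0 0 -0.13 0 0.8;0 0 -0.13 0 0.8;0 0 -0.12 0 0.8;0 0 -0.04 0 0.8;0 0 0 0 0.8"
}}

```text
time: 29.62
tool_pos: [564.6, -335.9, 232.3]
tcp_rot: [179.7, -0.6, -8.8]
ft_force: [0.7, -0.7, -0.8]
finger_gap: 18.9
grip_force: 24.0
```

Run:
```python
from h import *
rep()
q,st=tilt();m=abs(q[:,1]-3)<15;print(np.sort(q[m,0])[[0,3,-3,-1]])
```

```text
[ 564.6 -335.9  232.3] [179.7  -0.6  -8.8] 18.88060044349502
-100 2 -4.0 -4.0 -4.0
-80 1 3.0 3.0 3.0
-60 10 5.0 6.0 9.0
-40 19 4.0 7.0 10.0
-20 32 5.0 9.0 26.0
0 70 -0.0 9.0 30.0
20 48 -10.0 8.0 11.0
40 50 -6.0 3.0 9.0
[-54.62555051 -49.48182105  47.55808312  48.23944588]
```

Emit:
{"op": "apply_moves", "data": {
  "series": "0 0 -0.11 -0.0384 0.8;0 0 -0.11 -0.0384 0.8;0.0335 -0.1218 0 0 0.8;0.0335 -0.1218 0 0 0.8;0.0335 -0.1218 0 0 0.8"
}}

```text
time: 30.23
tool_pos: [591.7, -223.8, 288.2]
tcp_rot: [-179.9, 0.2, -0.1]
ft_force: [0.5, 0.9, -1.4]
finger_gap: 19.3
grip_force: 23.9
```

Emit:
{"op": "apply_moves", "data": {
  "series": "0.0335 -0.1218 0 0 0.8;0.0335 -0.1218 0 0 0.8;0.0335 -0.1218 0 0 0.8;0.0335 -0.1218 0 0 0.8;0.0335 -0.1218 0 0 0.8"
}}

```text
time: 30.65
tool_pos: [641.6, -39.9, 287.2]
tcp_rot: [-180.0, 0.3, 0.0]
ft_force: [0.3, 0.4, -1.8]
finger_gap: 19.0
grip_force: 23.9
```

Emit:
{"op": "apply_moves", "data": {
  "series": "0.0335 -0.1218 0 0 0.8;0.0335 -0.1218 0 0 0.8;0.0335 -0.1218 0 0 0.8;0.0335 -0.1218 0 0 0.8;0.0335 -0.1218 0 0 0.8"
}}

```text
time: 31.07
tool_pos: [691.9, 142.6, 286.9]
tcp_rot: [180.0, 0.3, 0.0]
ft_force: [0.5, -0.3, -1.2]
finger_gap: 19.1
grip_force: 23.9
```

Emit:
{"op": "apply_moves", "data": {
  "series": "0.0335 -0.1218 0 0 0.8;0.0335 -0.1218 0 0 0.8;0.0335 -0.1218 0 0 0.8;0.0335 -0.1218 0 0 0.8;0 0 0 0 0.8"
}}

```text
time: 31.48
tool_pos: [730.9, 294.6, 282.0]
tcp_rot: [180.0, 0.6, 0.4]
ft_force: [-0.4, -0.1, -3.1]
finger_gap: 18.8
grip_force: 23.9
```

Emit:
{"op": "apply_moves", "data": {
  "series": "0 0 0.13 0 0.8;0 0 0.13 0 0.8;0 0 0.13 0 0.8;0 0 0.13 0 0.8;0 0 0.1 0 0.8"
}}

```text
time: 31.9
tool_pos: [729.4, 285.9, 96.3]
tcp_rot: [179.8, 0.5, 0.0]
ft_force: [0.5, -0.2, -2.3]
finger_gap: 19.4
grip_force: 23.9
```

Emit:
{"op": "apply_moves", "data": {
  "series": "0 0 0.04 0 0.8;0 0 0.02 0 0.8;0 0 0.015 0 0.8;0 0 0.015 0 0.8;0 0 0 0 0.8"
}}

```text
time: 32.32
tool_pos: [734.2, 287.4, 79.6]
tcp_rot: [-179.9, -0.2, 0.0]
ft_force: [-0.3, -0.7, 1.1]
finger_gap: 19.3
grip_force: 24.4
```

```bash
python3 -c "
from h import *
rep()"
```

```text
[734.2 287.4  79.6] [-179.9   -0.2    0. ] 19.280341952819548
-160 11 -23.0 -19.0 -16.0
-140 14 -20.0 -17.0 -15.0
-120 17 -18.0 -13.0 -10.0
-100 18 -18.0 -11.0 -8.0
-80 11 -15.0 -8.0 -5.0
-60 11 -15.0 -5.0 1.0
-40 10 -12.0 -3.0 4.0
-20 19 5.0 15.0 26.0
0 58 -5.0 10.0 30.0
20 59 -74.0 8.0 15.0
40 85 -44.0 -16.0 14.0
60 58 -45.0 -16.0 -10.0
```

Emit:
{"op": "apply_moves", "data": {
  "series": "0 0 0.013 0 0.8;0 0 0.013 0 0.8;0 0 0.011 0 0.8;0 0 0 0 0.8;0 0 -0.1 0 0.8"
}}

```text
time: 32.83
tool_pos: [728.7, 285.7, 87.7]
tcp_rot: [179.8, 0.6, 0.0]
ft_force: [-0.6, -0.6, -3.3]
finger_gap: 19.1
grip_force: 25.5
```

Emit:
{"op": "apply_moves", "data": {
  "series": "-0.05 0 -0.13 0 0.8;-0.095 0 -0.04 0 0.8;-0.095 0 0 0 0.8;-0.095 0 0 0 0.8;-0.095 0 0 -0.0108 0.8"
}}

```text
time: 33.25
tool_pos: [602.8, 286.7, 146.8]
tcp_rot: [-180.0, -0.0, 1.2]
ft_force: [-0.1, -0.5, -1.1]
finger_gap: 19.4
grip_force: 25.6
```

Emit:
{"op": "apply_moves", "data": {
  "series": "0 0 0 -0.06 0.8;0 0 0 -0.06 0.8;0 0 0 -0.06 0.8;0 0 0 -0.06 0.8;0 0 0 -0.06 0.8"
}}

```text
time: 33.67
tool_pos: [603.7, 286.8, 146.3]
tcp_rot: [180.0, 0.0, 36.0]
ft_force: [-0.9, -0.4, -1.7]
finger_gap: 19.1
grip_force: 25.6
```

Emit:
{"op": "apply_moves", "data": {
  "series": "0 0 0 -0.06 0.8;0 0 0 -0.06 0.8;0 0 0 -0.06 0.8;0 0 0 -0.06 0.8;0 0 0 -0.06 0.8"
}}

```text
time: 34.08
tool_pos: [603.8, 286.7, 146.2]
tcp_rot: [-180.0, 0.0, 70.3]
ft_force: [-0.6, 0.2, -1.2]
finger_gap: 19.0
grip_force: 25.6
```

Emit:
{"op": "apply_moves", "data": {
  "series": "0 0 0 -0.06 0.8;0 0 0 -0.06 0.8;0 0 0 -0.06 0.8;0 0 0 -0.06 0.8;0 0 0 -0.06 0.8"
}}

```text
time: 34.5
tool_pos: [603.8, 286.7, 146.2]
tcp_rot: [-180.0, 0.0, 104.7]
ft_force: [0.2, -0.9, 0.1]
finger_gap: 18.9
grip_force: 25.6
```

Emit:
{"op": "apply_moves", "data": {
  "series": "0 0 0 -0.06 0.8;0 0 0 -0.06 0.8;0 0 0 -0.06 0.8;0 0 0 -0.06 0.8;0 0 0 -0.06 0.8"
}}

```text
time: 34.92
tool_pos: [603.8, 286.7, 146.2]
tcp_rot: [-180.0, -0.0, 139.1]
ft_force: [0.1, 0.3, -1.3]
finger_gap: 19.2
grip_force: 25.6
```

Emit:
{"op": "apply_moves", "data": {
  "series": "0 0 0 -0.06 0.8;0 0 0 -0.06 0.8;0 0 0 -0.06 0.8;0 0 0 -0.06 0.8;0 0 0 -0.06 0.8"
}}

```text
time: 35.33
tool_pos: [603.8, 286.7, 146.2]
tcp_rot: [-180.0, -0.0, 173.5]
ft_force: [-0.8, -0.2, -0.8]
finger_gap: 19.2
grip_force: 25.6
```

Emit:
{"op": "apply_moves", "data": {
  "series": "0 0 0 -0.06 0.8;0 0 0 0 0.8;0 0 0 0 0.8"
}}

```text
time: 35.58
tool_pos: [603.7, 286.8, 146.4]
tcp_rot: [-180.0, -0.0, 179.8]
ft_force: [-0.2, 1.2, -1.7]
finger_gap: 19.3
grip_force: 25.6
```

```bash
python3 -c "
from h import *
rep()"
```

```text
[603.7 286.8 146.4] [-180.    -0.   179.8] 19.346488862902675
-180 155 -140.0 -90.0 -66.0
-160 6 -140.0 -61.0 -59.0
-140 44 -139.0 -56.0 -47.0
-120 58 -140.0 -46.0 -39.0
-100 55 -48.0 -39.0 -29.0
-80 57 -140.0 -28.0 -21.0
-60 61 -29.0 -18.0 -4.0
-40 55 -140.0 -7.0 1.0
-20 65 -15.0 4.0 30.0
0 26 -140.0 12.0 27.0
20 2 -140.0 -67.0 6.0
```

Emit:
{"op": "apply_moves", "data": {
  "series": "0 0 0.12 0 0.8;0 0 0.1 0 0.8;-0.03 0 0 0 0.8;-0.03 0 0 0 0.8;-0.023 0 0 0 0.8"
}}

```text
time: 36.1
tool_pos: [628.7, 286.7, 79.9]
tcp_rot: [-180.0, -0.1, 179.9]
ft_force: [0.7, -0.9, -0.8]
finger_gap: 19.6
grip_force: 25.6
```

Emit:
{"op": "apply_moves", "data": {
  "series": "-0.03 0 -0.05 0 0.8;-0.03 0 -0.05 0 0.8;-0.04 0 -0.043 0 0.8;-0.04 0 -0.043 0 0.8;-0.045 0 -0.03 0 0.8"
}}

```text
time: 36.52
tool_pos: [685.1, 287.3, 148.2]
tcp_rot: [180.0, 0.1, 179.9]
ft_force: [-1.2, 0.6, -0.6]
finger_gap: 18.9
grip_force: 23.5
```

Emit:
{"op": "apply_moves", "data": {
  "series": "-0.045 0 -0.03 0 0.8;-0.05 0 -0.02 0 0.8;-0.05 0 -0.02 0 0.8;-0.045 0 -0.01 0 0.8;-0.045 0 -0.01 0 0.8"
}}

```text
time: 36.93
tool_pos: [755.7, 287.1, 174.1]
tcp_rot: [180.0, 0.0, 179.9]
ft_force: [-1.1, 1.0, -0.9]
finger_gap: 19.0
grip_force: 22.7
```

Emit:
{"op": "apply_moves", "data": {
  "series": "-0.035 0 0 0 0.8;-0.02 0 0 0 0.8;0 0 0 0 0.8;0 0 -0.1 0 0.8;0.08 0 -0.1 0 0.8"
}}

```text
time: 37.35
tool_pos: [747.2, 285.1, 224.4]
tcp_rot: [-179.8, -0.6, 179.8]
ft_force: [0.1, -0.8, -2.4]
finger_gap: 19.2
grip_force: 22.3
```

```bash
python3 -c "
from h import *
q,st=tilt();print(st['tool_pos'],st['tcp_rot'])
for lo in range(-180,0,20):
    m=(q[:,1]>=lo)&(q[:,1]<lo+20)&(abs(q[:,0])<25)
    if m.any():print(lo,m.sum(),np.median(q[m,0]).round(),np.median(q[m,2]).round())
"
```

```text
[747.16893164 285.0711365  224.36746122] [-179.77611925   -0.57927814  179.82552405]
-180 2 -25.0 -7.0
-160 17 -22.0 -5.0
-140 20 3.0 -3.0
-120 25 5.0 -3.0
-100 25 7.0 -3.0
-80 22 9.0 -5.0
-60 24 10.0 -4.0
-40 50 8.0 -8.0
-20 22 11.0 -10.0
```

Emit:
{"op": "apply_moves", "data": {
  "series": "0 0 -0.135 0 0.8;0 0 -0.135 0 0.8;0.0523 -0.1167 0 0 0.8;0.0523 -0.1167 0 0 0.8;0.0523 -0.1167 0 0 0.8"
}}

```text
time: 37.87
tool_pos: [701.0, 181.8, 315.4]
tcp_rot: [180.0, 0.2, -180.0]
ft_force: [0.7, -0.4, -1.7]
finger_gap: 19.1
grip_force: 22.3
```

Emit:
{"op": "apply_moves", "data": {
  "series": "0.0523 -0.1167 0 0 0.8;0.0523 -0.1167 0 0 0.8;0.0523 -0.1167 0 0 0.8;0.0523 -0.1167 0 0 0.8;0.0523 -0.1167 0 0 0.8"
}}

```text
time: 38.28
tool_pos: [620.7, 5.5, 314.3]
tcp_rot: [-180.0, 0.1, 180.0]
ft_force: [0.1, -0.7, -1.2]
finger_gap: 19.2
grip_force: 22.3
```

Emit:
{"op": "apply_moves", "data": {
  "series": "0.0523 -0.1167 0 0 0.8;0.0523 -0.1167 0 0 0.8;0 0 0 0 0.8;-0.1 0 0 0 0.8;-0.113 0 0 0 0.8"
}}

```text
time: 38.7
tool_pos: [653.6, -64.3, 315.2]
tcp_rot: [-180.0, 0.1, 179.8]
ft_force: [0.8, -0.7, -0.7]
finger_gap: 19.7
grip_force: 22.3
```

Emit:
{"op": "apply_moves", "data": {
  "series": "0 0 0 -0.0509 0.8;0 0 0 -0.0509 0.8;0 0 0 -0.0509 0.8;0 0 0 -0.0509 0.8;0 0 0 -0.0509 0.8"
}}

```text
time: 39.12
tool_pos: [654.5, -63.0, 314.0]
tcp_rot: [-180.0, 0.0, -150.6]
ft_force: [-0.7, -0.1, -0.9]
finger_gap: 19.2
grip_force: 22.3
```

Emit:
{"op": "apply_moves", "data": {
  "series": "0 0 0 -0.0509 0.8;0 0 0 0 0.8;0 0 0 0 0.8"
}}

```text
time: 39.37
tool_pos: [654.4, -63.0, 314.2]
tcp_rot: [-180.0, 0.0, -145.2]
ft_force: [-0.6, 0.0, -1.7]
finger_gap: 19.2
grip_force: 22.3
```

```bash
python3 -c "
from h import *
st=vert();print(st['joint_pos'].round(1))
from bench import *
s=snapshot('scene');P=cloud(s);z=P[...,2];m=(np.hypot(P[...,0]-660,P[...,1]+40)<110)&(z>118)
h=cv2.cvtColor(s['frame'],cv2.COLOR_BGR2HSV).astype(int)
red=m&(((h[...,0]<8)|(h[...,0]>172))&(h[...,1]>130))
for lo in range(120,220,20):
    q=P[red&(z>=lo)&(z<lo+20)]
    if len(q):print('chisel',lo,np.median(q,0).round())
r=P[(z>110)&(z<118)&(np.hypot(P[...,0]-671,P[...,1]+51)<42)];print(cv2.minEnclosingCircle(cv2.convexHull(r[:,:2].astype(np.float32))))
cv2.imwrite('pics/sc3.png',cv2.resize(s['frame'][60:280,160:400],None,fx=3,fy=2.7))
"
```

```text
[654.4 -63.  314.2] [-180.     0.  -145.2]
-170 17 a -41 b 12 xy 681 -29
-150 18 a 1 b -2 xy 655 -65
-130 28 a 3 b -1 xy 653 -66
-110 33 a 5 b -1 xy 651 -67
-90 30 a 7 b -3 xy 650 -70
-70 27 a 9 b -3 xy 649 -71
-50 49 a 9 b -5 xy 650 -72
-30 64 a 12 b -6 xy 648 -75
-10 48 a 13 b 9 xy 639 -63
lowest [-191. -190. -190. -190.]
[ -10.    15.5   67.7   -0.    96.8 -134.8]
chisel 120 [684. -33. 132.]
chisel 140 [683. -27. 149.]
chisel 160 [683. -22. 169.]
chisel 180 [683. -15. 190.]
chisel 200 [680. -15. 202.]
((669.5943603515625, -53.73452377319336), 37.54456329345703)
```

View pics/sc3.png

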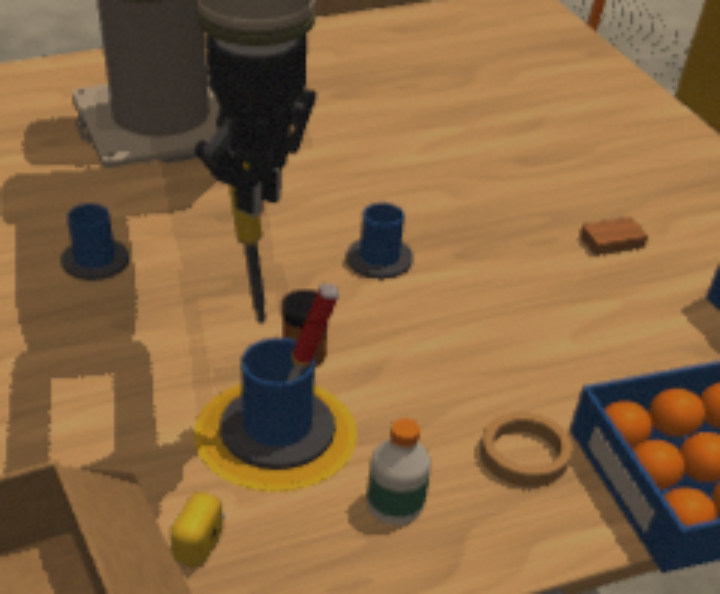

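Emit:
{"op": "apply_moves", "data": {
  "series": "-0.028 0.005 0 0 0.8;0 0 0.1 0 0.8;0 0 0.1 0 0.8;0 0 0.1 0 0.8;0 0 0.1 0 0.8"
}}

```text
time: 39.93
tool_pos: [660.8, -56.5, 192.8]
tcp_rot: [-180.0, 0.0, -145.0]
ft_force: [0.3, -0.7, -1.3]
finger_gap: 19.0
grip_force: 22.3
```

Emit:
{"op": "apply_moves", "data": {
  "series": "0 0 0.04 0 0.8;0 0 0.02 0 0.8;0 0 0 0 0.8;0 0 0 0 0.8"
}}

```text
time: 40.27
tool_pos: [661.5, -57.1, 177.8]
tcp_rot: [-179.9, 0.1, -145.0]
ft_force: [0.3, 0.3, -1.5]
finger_gap: 19.3
grip_force: 22.3
```

Emit:
{"op": "apply_moves", "data": {
  "series": "0 0 0.015 0 0.8;0 0 0 0 0.8;0 0 0 0 0.2;0 0 0 0 0.2;0 0 0 0 0.2"
}}

```text
time: 40.68
tool_pos: [660.8, -57.2, 172.3]
tcp_rot: [-179.9, 0.1, -145.0]
ft_force: [0.4, 0.8, -1.5]
finger_gap: 34.0
grip_force: 0.0
```

Emit:
{"op": "apply_moves", "data": {
  "series": "0 0 0 0 0.2;0 0 -0.06 0 0.2;0 0 -0.12 0 0.2;0 0 -0.12 0 0.2;0 0 -0.12 0 0.2"
}}

```text
time: 41.1
tool_pos: [659.9, -57.0, 298.5]
tcp_rot: [180.0, -0.0, -145.0]
ft_force: [0.1, -0.5, -0.7]
finger_gap: 34.1
grip_force: 0.0
```

Emit:
{"op": "apply_moves", "data": {
  "series": "0.1 0 0 0 0.2;0.12 0 0 0 0.2;0.1 0 0 0 0.2;0 0 0 0 0.2;0 0 0 0 0.2"
}}

```text
time: 41.52
tool_pos: [581.0, -113.1, 298.0]
tcp_rot: [-180.0, 0.0, -145.1]
ft_force: [0.5, 0.1, 0.2]
finger_gap: 34.2
grip_force: 0.0
```

Run:
```python
from h import *
from bench import *
s=snapshot("scene");t=snapshot("top")
a=cv2.resize(s["frame"][130:260,200:330],None,fx=3,fy=3);b=cv2.resize(t["frame"][90:220,220:350],None,fx=3,fy=3)
cv2.imwrite("pics/fin.png",np.hstack([a,b]))
for n,s in(("scene",s),("top",t)):
    P=cloud(s);z=P[...,2];h=cv2.cvtColor(s["frame"],cv2.COLOR_BGR2HSV).astype(int);near=np.hypot(P[...,0]-671,P[...,1]+52)<110
    r=P[near&(z>111)&(z<118)&(h[...,0]>95)&(h[...,0]<125)&(h[...,1]>80)];print(n,"rim",len(r),cv2.minEnclosingCircle(cv2.convexHull(r[:,:2].astype(np.float32))))
    for k,c in (("file",(h[...,0]>18)&(h[...,0]<35)&(h[...,1]>120)),("chisel",((h[...,0]<8)|(h[...,0]>172))&(h[...,1]>130))):
        for lo in (120,150,180,200):
            q=P[near&c&(z>=lo)&(z<lo+20)]
            if len(q):print(" ",k,lo,len(q),np.median(q,0).round())
print(sense()["tool_pos"])
```

```text
scene rim 63 ((671.5226440429688, -53.33458709716797), 36.288169860839844)
  file 120 39 [654. -71. 132.]
  file 150 38 [650. -72. 161.]
  file 180 44 [647. -75. 190.]
  file 200 25 [645. -75. 205.]
  chisel 120 37 [683. -33. 132.]
  chisel 150 39 [683. -24. 159.]
  chisel 180 48 [683. -16. 190.]
  chisel 200 7 [681. -14. 203.]
top rim 32 ((670.0836181640625, -45.89332962036133), 33.908138275146484)
  file 180 1 [681. -14. 200.]
  file 200 1 [682. -11. 208.]
  chisel 120 17 [671. -31. 133.]
  chisel 150 19 [670. -22. 157.]
  chisel 180 21 [670. -14. 188.]
  chisel 200 3 [675. -11. 203.]
[ 582.18142329 -112.07195437  297.81883276]
```

View pics/fin.png

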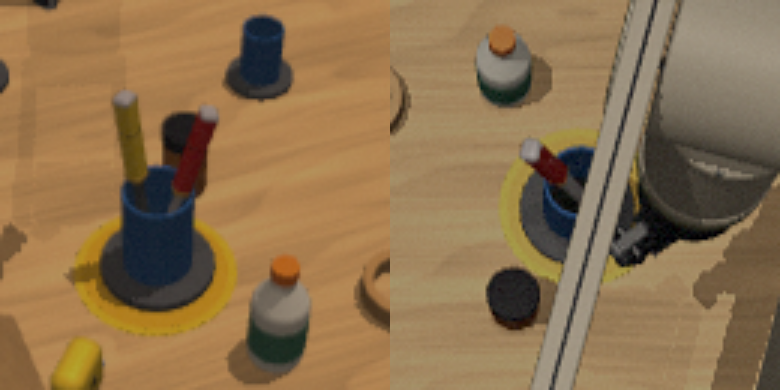

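The pot stands on the disc at about (157,260) in the left half. The file at (130,135) and the chisel at (195,150) are both upright in it, and the arm is clear, so I'm handing in.

```bash
python3 -c "
from bench import *
print(hand_in())"
```

```text
the job is handed in; nothing more can be done
None
```

I handed the job in at about 41.5 s: the pot stands about 4 mm from the disc's centre by camera, the chisel and file stand blade-down in it, the jar wasn't touched, and the arm is clear; the hand-in call returned no verdict.

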